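Load the sample transport box and lock its lid with the hairpin clip

ROBOT

A 7-joint arm with a two-finger parallel gripper is mounted at the origin on the work surface. World frame = base frame: x ahead of the robot, y to its left, z up, the work surface at z = 0. Lengths are in m, angles in rad, forces in N, time in s.
With the tool pointing down it reaches from about 0.35 to 0.9 m from the base axis. Payload 8.1 kg.
Tool frame: the origin (TCP) lies midway between the tips of the shut fingers; the grasp point (between the pads) lies arm.hold_point_z behind it (arm.hold_point_z is the distance from the TCP to the grasp point, in m); z points along the fingers, x is the direction in which the jaws open and shut, and the axes are right-handed (so a half turn about z gives the same grasp; the last joint's range is limited). The gripper opens to 92 mm and grips with 3 to 60 N. Pads are 19 mm wide; open, the fingers measure 130 mm over their backs; the gripper's body (75 mm by 190 mm) begins 47 mm behind the grasp point.
Start: joints at [1.104, 0.434, 0.025, 1.573, -0.012, 1.134, -0.075], TCP at [0.222, -0.584, 0.227] pointing down, gripper open.
Joint ranges: [-2.62, 2.62], [-0.44, 2.09], [-1.27, 1.32], [0.08, 2.57], [-1.32, 4.46], [0.12, 2], [-2.74, 2.74]. Speed limits (rad/s): [2.22, 2.22, 3.01, 3.01, 3.14, 3.14, 3.14].

INTERFACE

Orientations are given as a rotation vector (axis times angle).
In Python, from cell import arm gives the robot as it stands.
- The arm moves only by the shell command python3 -m pendant 'ROWS' [FORCE]. ROWS is JSON, a list of rows, each an object with "dp": the shift along the tool's x, y, z in m, a list of three; "rotation": the turn, a rotation vector about the tool's x, y, z in rad, a list of three; "fingers": the closure, from -1 (fully open) to 1 (shut). In form: [{"dp": [x, y, z], "rotation": [rx, ry, rz], "fingers": fingers}, ...]. A call has 1 to 20 rows; each row is the pose to reach, as a shift and turn from the pose measured when the call began, along the tool's axes at that moment; what a row does not reach only later rows make up. A row lasts 1/8 s, in which the tool goes at most 62.5 mm and 10.7 degrees, less where a joint would pass 70% of its speed; a pose out of reach is approached as far as the arm can. A call with a gripper value outside its range is refused whole. The fingers move at their own pace and stop on an object; FORCE is the grip in N (left out, the last holds). Time passes only in rows, so rows that repeat a pose let the fingers close. It gives the time, the measured TCP pose, the force and the opening at its end, in the units of the state.
- arm.observe(): the state, without advancing time (a new reading comes with each control period).
- arm.get_image(name): name is "scene" or "top" or "wrist"; returns the picture (384x512x3 uint8, blue, green, red); there is no depth.
- arm.camera_params(name): a dict with "camera_matrix" (3x3 intrinsics, pixels), "rvec" (rotation vector, rad) and "tvec" (3), from world to camera coordinates, as OpenCV has them. Camera axes: x right, y down, z forward; pixel columns grow to the right and rows downward; lengths in m; the calibration is good to about 2 mm. A picture is of the moment at which its call begins: read the wrist's pose just before it. camera_params takes no time and is no camera call; for the wrist camera it gives the pose at the moment of the call.
- arm.sign_off(): hands the job in, once; it reports no verdict.
The state is a dict: "clock": time; "joints": joint angles; "dq": joint speeds; "joint_efforts": joint torques, N m; "position": TCP position; "ee_rot": TCP orientation; "force": force on the tool from outside, world axes, zero at the start; "ft_torque": the same for the moment, N m; "width": opening from 0.0 (shut) to 1.0 (fully open).
Only numpy, scipy, OpenCV 4.12 (cv2) and the standard library are available. Lean on these libraries where they do the work, as an engineer would, in place of code of your own. Each camera call takes 0.05 s, during which the arm holds its last target.

TASK

Pack the sample bottles from the bench mat for transport: stand every amber bottle that is there upright in a foam pocket of the metal box, fully down on the bottom, one to a pocket. Then shut the lid completely, and lock it by sliding the hairpin clip through the hole in the locking post until its sprung leg has snapped over the post and hugs it, and let go. Leave the other things on the bench where they are.

Things in the scene. Friction and masses are not known exactly. Their poses are not given: they have to be found in the camera images.
- box: Metal transport box, fixed (its place and yaw, up to 0.2 rad, differ from start to start), 150 (x) by 254 (y) by 96 mm high, walls and floor 5 mm; origin at the centre of its underside, z up, x pointing away from the robot. Its lid is hinged on the far (+x) side. In front of it (-x side) stands a dark pedestal 40 by 50 mm, 80 mm high, carrying the locking post.
- foam (a point): Centre of the box's inner floor, 5 mm above its underside, axes as the box's. On the floor lies dark foam 30 mm thick with six square pockets, 48 by 48 mm, cut right through to the floor: pocket centres at x = -38 and +22 mm, y = -70, 0 and +70 mm in this frame.
- hole (a point): Centre of the locking post's cross hole, axes as the box's, 99 mm ahead (-x) of the box's centre and 110 mm above its underside. The post is an upright steel shank 24 mm in diameter, its top 19 mm above this point. The hole runs along y right through it, 9 mm wide, 9.6 mm high, edges eased, open at both sides. With the lid shut the lid's lip surrounds the post, its top 7.5 mm below this point.
- lid (a joint): Lid angle in rad: 0 shut, 1.75 to 2.0 at the start (standing open, leaning away from the robot), stop at 2.05. At angle a the lid points from the hinge towards (-cos a, sin a) in the box's x and z. Stiff hinge that stays at any angle (0.4 Nm of friction, lid 0.28 kg): push it over from behind, then down from above; 2 to 6 N near the free edge.
- lid_hinge (a point): Middle of the lid's hinge axis, which lies along the box's y (75 mm behind the box's centre, 96.5 mm above its underside), level with the underside of the shut lid; this frame turns with the lid. The lid is a plate 6 mm thick and 254 mm wide; it reaches 196 mm from the hinge, the last 46 mm being a lip 202 mm wide with a slot 32 mm wide that comes down round the post.
- clip_grip (a point): Centre of the hairpin clip's white pull grip, a block 26 (x) by 18 (y) by 40 mm high (z up), gripped from above across its 18 mm. The clip (70 g) lies loose and flat on the bench, grip upright. x points along its legs, away from the grip. Straight leg: round steel wire 6 mm thick at y = 0, its axis 17 mm below this point, its rounded end 128 mm ahead of this point.
- clip_seat (a point): Point on the axis of the clip's straight leg, 85 mm ahead of the grip's centre and 17 mm below it, axes as the clip's. When the clip is home it lies at the centre of the post's hole, with the leg along the hole. The clip may go in from either side, with its sprung leg on either side of the post.
- clip_nose (a point): Nose of the clip's sprung outer leg, which lies beside the straight leg (+y side), same wire, same plane: flared to 21 mm from it at the tip, 9.5 mm at this nose (24 mm beyond the seat point), then a hollow at 13.6 mm abreast of the seat point that hugs the post. It swings open against a spring (8 Nm/rad); pushing the nose past the post takes about 4 to 8 N.
- bottle1_mid (a point): Centre (half-way up) of an amber sample bottle with a white screw cap, 80 mm tall; body 38 mm in diameter, cap 40 mm in diameter and the top 26 mm of the height; 85 to 170 g; z up along the bottle. Stands on the flat 2 mm bench mat at the robot's right at the start. Absent in some starts.
- bottle2_mid (a point): Centre (half-way up) of an amber sample bottle with a white screw cap, 80 mm tall; body 38 mm in diameter, cap 40 mm in diameter and the top 26 mm of the height; 85 to 170 g; z up along the bottle. Stands on the flat 2 mm bench mat at the robot's right at the start. Absent in some starts.
- bottle3_mid (a point): Centre (half-way up) of an amber sample bottle with a white screw cap, 80 mm tall; body 38 mm in diameter, cap 40 mm in diameter and the top 26 mm of the height; 85 to 170 g; z up along the bottle. Stands on the flat 2 mm bench mat at the robot's right at the start. Absent in some starts.
- bottle4_mid (a point): Centre (half-way up) of an amber sample bottle with a white screw cap, 80 mm tall; body 38 mm in diameter, cap 40 mm in diameter and the top 26 mm of the height; 85 to 170 g; z up along the bottle. Stands on the flat 2 mm bench mat at the robot's right at the start. Absent in some starts.
- bottle5_mid (a point): Centre (half-way up) of an amber sample bottle with a white screw cap, 80 mm tall; body 38 mm in diameter, cap 40 mm in diameter and the top 26 mm of the height; 85 to 170 g; z up along the bottle. Stands on the flat 2 mm bench mat at the robot's right at the start. Absent in some starts.
- blue_cap: Bystander, leave it where it is: a loose blue bottle cap, 46 mm across, 16 mm high; origin at the centre of its underside.
- marker: Bystander, leave it where it is: a marker pen 90 mm long and 15 mm thick, lying along its x; origin under its middle.
- beaker: Bystander, leave it where it is: a glass beaker 68 mm across, 85 mm high; origin at the centre of its underside.

How it is judged:
By the outcome, as a careful person would: the job done as asked, in the order asked, and still so for the second after the job is handed in, with the robot touching nothing.
Of bottle1, bottle2, bottle3, bottle4, bottle5 only 3 to 5 are there at a start; the rules pass over those that are not, and their reading is None.
At some moment in a run one of clip may be knocked a few centimetres aside while the robot is not near it.
Once in a run the grip may slacken for a moment while it holds something.
It also fails if it takes over 210 s, if anything falls off the work surface, if the arm or the gripper's body presses on something with over 40 N, if the wrist force passes 120 N, or if a joint passes its speed limit or range.

## Working session

There is one attempt and no reset: what is moved stays moved. The work goes in short steps, Python scripts to look and compute and a shell command to move; the robot and the scene stay as the last step left them, time stands still between calls to the robot, and variables do not carry over. Pictures are saved under pics/ and viewed, and the job is handed in when it is done.

```bash
ls; mkdir -p pics; python3 - <<'E'
from cell import arm
import cv2
print(arm.observe()); print(arm.hold_point_z)
for n in ("scene","top","wrist"):
    p=arm.camera_params(n); print(n,p)
    cv2.imwrite(f"pics/{n}0.png",arm.get_image(n))
E
```

```text
pics
{'clock': 0.0, 'joints': array([ 1.10440213,  0.43523635,  0.02495579,  1.5741021 , -0.01157472,
        1.13399165, -0.07507603]), 'dq': array([ 8.34440351e-04,  9.11994443e-04, -4.84326348e-04,  6.33268796e-04,
        1.24252466e-03, -8.52095072e-04,  7.98218528e-05]), 'joint_efforts': array([-1.17896707e-03, -6.67858458e+01,  9.84783545e-01, -3.14458787e+01,
       -6.06735097e-02,  4.26524284e-02,  1.25378838e-04]), 'position': array([ 0.22215391, -0.5836357 ,  0.22593454]), 'ee_rot': array([-2.58599197e+00,  1.78253288e+00,  2.19212863e-03]), 'force': array([0.28972181, 0.59540855, 0.15949843]), 'ft_torque': array([0.00066583, 0.00557077, 0.01755399]), 'width': 1.0006655128598583}
0.0188
scene {'camera_matrix': array([[450.58226843,   0.        , 255.11975986],
       [  0.        , 450.58226843, 190.03854708],
       [  0.        ,   0.        ,   1.        ]]), 'rvec': array([ 1.24851373,  2.50722942, -0.75113004]), 'tvec': array([ 0.34306795, -0.2888775 ,  1.46840256])}
top {'camera_matrix': array([[484.13134215,   0.        , 251.94500207],
       [  0.        , 484.13134215, 200.44874194],
       [  0.        ,   0.        ,   1.        ]]), 'rvec': array([ 2.11946764, -2.17233848,  0.14597633]), 'tvec': array([0.00601279, 0.53019742, 1.36489585])}
wrist {'camera_matrix': array([[294.81693479,   0.        , 253.7490023 ],
       [  0.        , 294.81693479, 189.44372311],
       [  0.        ,   0.        ,   1.        ]]), 'rvec': array([-2.40807534,  1.65907757,  0.2151052 ]), 'tvec': array([-0.62412881, -0.03078502,  0.38901788])}
```

View pics/scene0.png

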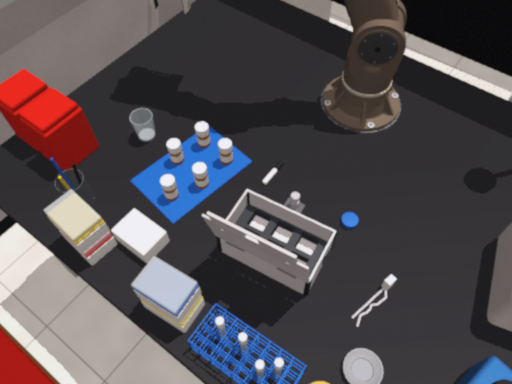

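View pics/top0.png

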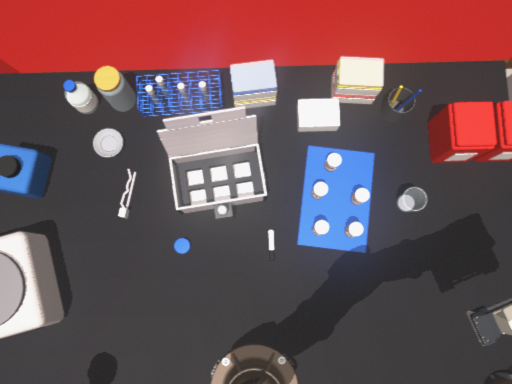

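View pics/wrist0.png

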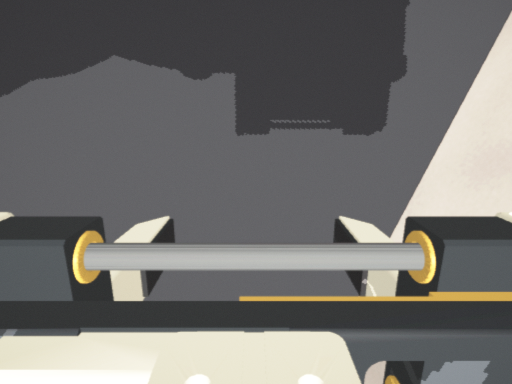

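Five bottles stand on the mat. The box is near top-view pixel (218,178), with its lid open. The clip is near (127,195) and its grip near (123,212).

```bash
cat > h.py <<'E'
from cell import arm
import cv2, numpy as np
from scipy.spatial.transform import Rotation as R
def cam(n):
    p=arm.camera_params(n); return np.array(p["camera_matrix"]),np.array(p["rvec"]),np.array(p["tvec"])
def ray(n,uv,z,c=None):
    K,r,t=c or cam(n); M=cv2.Rodrigues(r)[0]; C=-M.T@t
    uv=np.atleast_2d(uv).astype(float)
    d=np.c_[uv,np.ones(len(uv))]@np.linalg.inv(K).T@M
    return C+d*((z-C[2])/d[:,2])[:,None]
def proj(n,P,c=None):
    K,r,t=c or cam(n); return cv2.projectPoints(np.atleast_2d(P).astype(float),r,t,K,None)[0][:,0]
def tri(n1,uv1,n2,uv2):
    a=[];b=[]
    for n,uv in((n1,uv1),(n2,uv2)):
        K,r,t=cam(n);M=cv2.Rodrigues(r)[0];P=K@np.c_[M,t]
        for i in(0,1): a.append(uv[i]*P[2]-P[i])
    a=np.array(a);return np.linalg.lstsq(a[:,:3],-a[:,3],rcond=None)[0]
def blobs(m,amin):
    n,l,s,c=cv2.connectedComponentsWithStats(m.astype(np.uint8));return [(c[i].round(1),s[i]) for i in range(1,n) if s[i][4]>=amin]
# tool-frame shift from current pose to world target (position, and down-pointing with jaw axis angle yaw in world)
def go(p=None,yaw=None,down=True):
    s=arm.observe();Rm=R.from_rotvec(s["ee_rot"]);
    x=Rm.as_matrix()[:,0]
    if yaw is None: yaw=np.arctan2(x[1],x[0])
    cur=np.arctan2(x[1],x[0]); yaw=cur+(yaw-cur+np.pi/2)%np.pi-np.pi/2
    T=R.from_matrix(np.array([[np.cos(yaw),np.sin(yaw),0],[np.sin(yaw),-np.cos(yaw),0],[0,0,-1]]).T.T)
    dp=Rm.inv().apply(np.array(p)-s["position"]) if p is not None else None
    print("t",round(s["clock"],2),"pos",s["position"].round(4),"yaw",round(cur,3),"tilt",Rm.as_matrix()[:2,2].round(4),"w",round(s["width"],3),"F",s["force"].round(1))
    print(" dp",None if dp is None else dp.round(4)," rot",(Rm.inv()*T).as_rotvec().round(4))
E
python3 - <<'E'
from h import *
t=cv2.imread("pics/top0.png");s=cv2.imread("pics/scene0.png")
hs=cv2.cvtColor(t,cv2.COLOR_BGR2HSV)
w=(hs[...,1]<50)&(hs[...,2]>190)
roi=np.zeros_like(w);roi[140:255,295:378]=1
for c,st in blobs(w&roi,30): print("cap",c,st[4],ray("top",c,.082)[0].round(4))
hs2=cv2.cvtColor(s,cv2.COLOR_BGR2HSV);w2=(hs2[...,1]<50)&(hs2[...,2]>190);roi=np.zeros_like(w2);roi[115:215,130:255]=1
for c,st in blobs(w2&roi,20): print("capS",c,st,ray("scene",c,.075)[0].round(4))
def cr(im,x0,y0,x1,y1,k,n): cv2.imwrite("pics/"+n,cv2.resize(im[y0:y1,x0:x1],None,fx=k,fy=k,interpolation=cv2.INTER_CUBIC))
cr(t,150,100,280,230,5,"boxtop.png");cr(t,100,160,150,225,9,"cliptop.png")
cr(s,200,180,340,290,5,"boxsc.png");cr(s,345,265,405,330,9,"clipsc.png")
E
```

```text
cap [334.  159.7] 168 [ 0.6346 -0.2425  0.082 ]
cap [320.3 188.6] 166 [ 0.5527 -0.2001  0.082 ]
cap [361.8 194.7] 169 [ 0.5324 -0.3155  0.082 ]
cap [321.2 226.8] 171 [ 0.4451 -0.1978  0.082 ]
cap [355.5 228.7] 173 [ 0.4374 -0.2927  0.082 ]
capS [201.2 126.3] [195 121  14  11 112] [ 0.4352 -0.2973  0.075 ]
capS [173.  143.1] [166 138  15  11 121] [ 0.5311 -0.3206  0.075 ]
capS [224.6 143.2] [218 138  14  11 123] [ 0.4432 -0.202   0.075 ]
capS [198.8 167.6] [192 162  15  12 138] [ 0.552  -0.2045  0.075 ]
capS [166.9 179.7] [160 174  15  12 143] [ 0.6341 -0.2472  0.075 ]
capS [240.9 199.9] [230 189  25  26  73] [ 0.5646 -0.0471  0.075 ]
capS [135.1 212.2] [130 209  13   6  52] [ 0.7578 -0.2429  0.075 ]
```

View pics/boxtop.png

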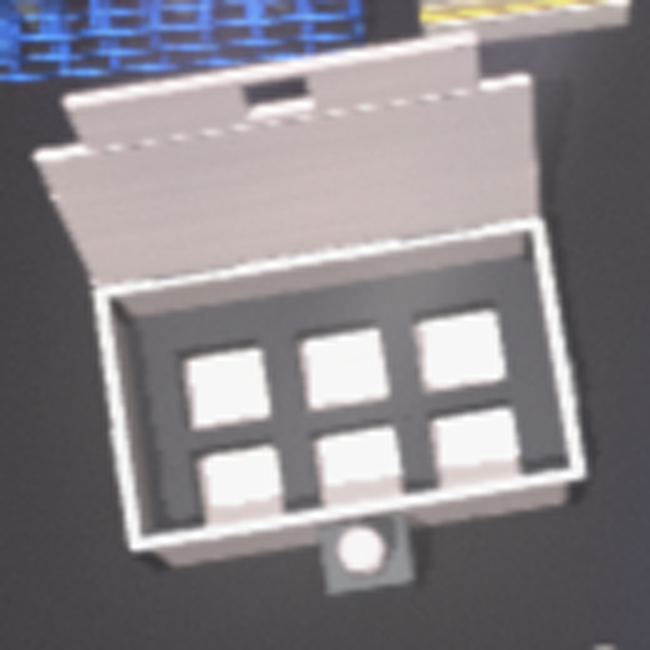

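View pics/cliptop.png

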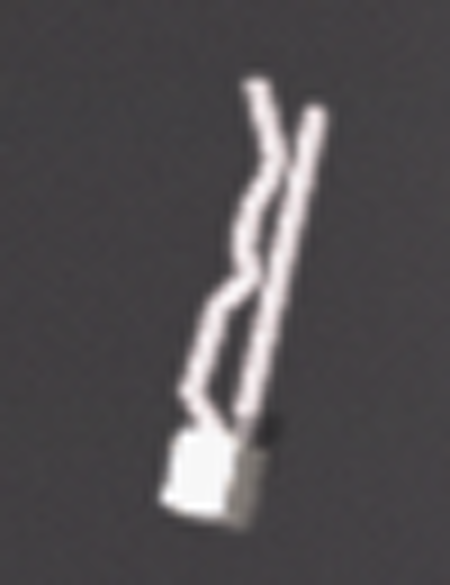

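View pics/boxsc.png

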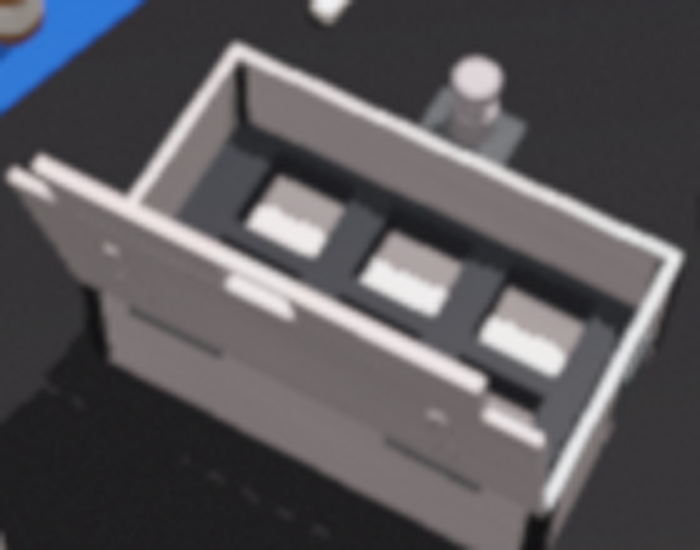

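View pics/clipsc.png

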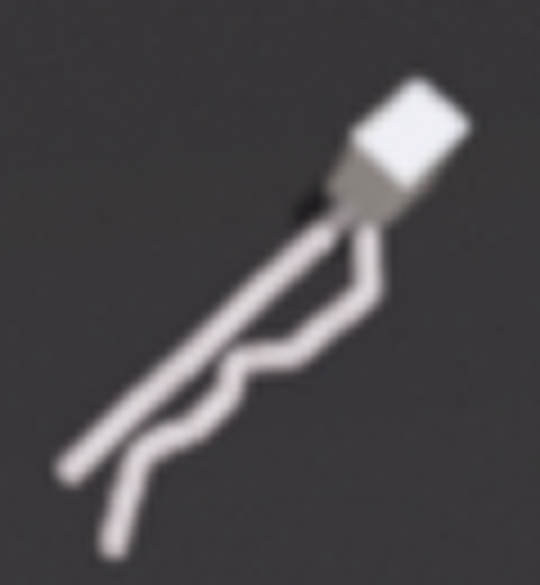

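```bash
python3 - <<'E'
from h import *
f=lambda l,x,y,k:(np.array(l)+.5)/k-.5+[x,y]
c=f([(97,288),(540,220),(585,480),(137,550)],150,100,5)
P=ray("top",c,.096);print(P.round(4));ctr=P.mean(0);
ey=(P[0]+P[3]-P[1]-P[2]);ex=(P[0]+P[1]-P[2]-P[3]);print("len",np.linalg.norm(ey)/2,np.linalg.norm(ex)/2)
yaw1=np.arctan2(-ey[0],ey[1]);yaw2=np.arctan2(ex[1],ex[0]);print("ctr",ctr,"yaw",yaw1,yaw2)
pt=ray("top",f([(362,549)],150,100,5),.129)[0];print("post top",pt)
ps=ray("scene",f([(477,78)],200,180,5),.129)[0];print("post scene",ps)
cs=f([(237,45),(682,255),(548,505)],200,180,5);print("scene corners",ray("scene",cs,.096).round(4))
# foam pockets centroid
yaw=(2.5*yaw1+yaw2)/3.5
ax=np.array([np.cos(yaw),np.sin(yaw)]);print("box from post",pt[:2]+.099*ax, yaw)
# clip
print("grip top",ray("top",f([(200,472)],100,160,9),.040),ray("scene",f([(411,133)],345,265,9),.040))
tip=f([(316,108)],100,160,9);a=f([(246,405)],100,160,9)
print("leg tip/base",ray("top",tip,.003),ray("top",a,.003)); 
tip=f([(68,470)],345,265,9);a=f([(330,230)],345,265,9)
print("scene leg tip/base",ray("scene",tip,.003),ray("scene",a,.003))
print("nose",ray("top",f([(257,85)],100,160,9),.003))
go([0.4374,-.2927,.2],0)
E
```

```text
[[ 0.6506  0.2231  0.096 ]
 [ 0.6834 -0.0271  0.096 ]
 [ 0.5344 -0.0483  0.096 ]
 [ 0.5015  0.2009  0.096 ]]
len 0.2518163613040682 0.1505810129684447
ctr [0.59247932 0.08714427 0.096     ] yaw 0.130973310952926 0.14435615379521533
post top [0.49482552 0.07404912 0.129     ]
post scene [0.49790783 0.07472117 0.129     ]
scene corners [[ 0.5376 -0.0471  0.096 ]
 [ 0.504   0.203   0.096 ]
 [ 0.6513  0.2222  0.096 ]]
box from post [0.59292746 0.08735364] 0.13479698033643722
grip top [[0.50558463 0.36938542 0.04      ]] [[0.50910716 0.36876615 0.04      ]]
leg tip/base [[0.63137257 0.34251346 0.003     ]] [[0.53207512 0.36465869 0.003     ]]
scene leg tip/base [[0.63024911 0.34113818 0.003     ]] [[0.52918526 0.36443402 0.003     ]]
nose [[0.63969231 0.3622913  0.003     ]]
t 0.15 pos [ 0.2222 -0.5838  0.2261] yaw -1.207 tilt [-0.0005  0.0011] w 0.999 F [-1.2 -0.4  0.1]
 dp [-0.1954 -0.3047  0.0263]  rot [-6.0000e-04  1.1000e-03 -1.2071e+00]
```

```bash
cat >> h.py <<'E'
BC=np.array([.593,.0873]);BY=.134
ax=np.array([np.cos(BY),np.sin(BY)]);ay=np.array([-ax[1],ax[0]])
def pk(x,y): return BC+x*ax+y*ay
BOT=[(.4374,-.2927),(.4451,-.1978),(.5324,-.3155),(.5527,-.2001),(.6346,-.2425)]
E
python3 - <<'E'
from h import *
for x in(.022,-.038):
  for y in(-.07,0,.07):print(x,y,pk(x,y).round(4))
go([.4374,-.2927,.12],BY-np.pi/2)
E
```

```text
0.022 -0.07 [0.6242 0.0209]
0.022 0 [0.6148 0.0902]
0.022 0.07 [0.6055 0.1596]
-0.038 -0.07 [0.5647 0.0129]
-0.038 0 [0.5553 0.0822]
-0.038 0.07 [0.546  0.1516]
t 0.15 pos [ 0.2222 -0.5838  0.2261] yaw -1.207 tilt [-0.0005  0.0011] w 0.999 F [-1.2 -0.4  0.1]
 dp [-0.1953 -0.3047  0.1063]  rot [2.000e-04 1.200e-03 2.297e-01]
```

```bash
python3 -m pendant '[{"dp":[-0.1953,-0.3047,0.05],"rotation":[0,0.001,0.23],"fingers":-0.4},{"dp":[-0.1953,-0.3047,0.106],"rotation":[0,0.001,0.23],"fingers":-0.4},{"dp":[-0.1953,-0.3047,0.106],"rotation":[0,0.001,0.23],"fingers":-0.4},{"dp":[-0.1953,-0.3047,0.106],"rotation":[0,0.001,0.23],"fingers":-0.4},{"dp":[-0.1953,-0.3047,0.106],"rotation":[0,0.001,0.23],"fingers":-0.4},{"dp":[-0.1953,-0.3047,0.106],"rotation":[0,0.001,0.23],"fingers":-0.4},{"dp":[-0.1953,-0.3047,0.106],"rotation":[0,0.001,0.23],"fingers":-0.4},{"dp":[-0.1953,-0.3047,0.106],"rotation":[0,0.001,0.23],"fingers":-0.4},{"dp":[-0.1953,-0.3047,0.106],"rotation":[0,0.001,0.23],"fingers":-0.4}]' 45
python3 - <<'E'
from h import *
go([.4374,-.2927,.053],BY-np.pi/2)
cv2.imwrite("pics/w1.png",arm.get_image("wrist"))
E
```

```text
clock: 1.27
position: [0.4366, -0.2944, 0.1207]
ee_rot: [2.362, -2.071, 0.001]
force: [-0.7, -0.2, 0.1]
width: 0.703
t 1.27 pos [ 0.4366 -0.2944  0.1207] yaw -1.44 tilt [-0.0003 -0.0008] w 0.703 F [-0.7 -0.2  0.1]
 dp [-0.0017 -0.0011  0.0677]  rot [ 0.0004 -0.0008 -0.0028]
```

View pics/w1.png

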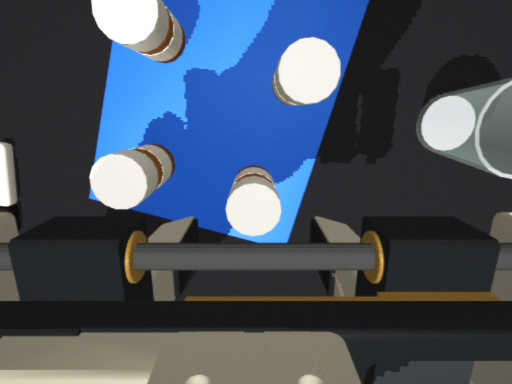

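```bash
python3 - <<'E'
from h import *
print(ray("wrist",[(253,203),(309,71),(125,180)],.082).round(4))
E
python3 -m pendant '[{"dp":[-0.0017,-0.001,0.05],"rotation":[0,0,0],"fingers":-0.4},{"dp":[-0.0017,-0.001,0.0677],"rotation":[0,0,0],"fingers":-0.4},{"dp":[-0.0017,-0.001,0.0677],"rotation":[0,0,0],"fingers":0.3},{"dp":[-0.0017,-0.001,0.0677],"rotation":[0,0,0],"fingers":0.6},{"dp":[-0.0017,-0.001,0.0677],"rotation":[0,0,0],"fingers":0.6},{"dp":[-0.0017,-0.001,0.0677],"rotation":[0,0,0],"fingers":0.6},{"dp":[-0.0017,-0.001,0.0677],"rotation":[0,0,0],"fingers":0.6}]' 45
python3 - <<'E'
from h import *
go([*pk(.022,.07),.2],BY-np.pi/2)
E
```

```text
[[ 0.4442 -0.2926  0.082 ]
 [ 0.5339 -0.3159  0.082 ]
 [ 0.4491 -0.2041  0.082 ]]
clock: 2.2
position: [0.4381, -0.2934, 0.0541]
ee_rot: [2.361, -2.071, 0.004]
force: [-1.4, -1.7, 7.4]
width: 0.43
t 2.2 pos [ 0.4381 -0.2934  0.0541] yaw -1.44 tilt [ 0.0018 -0.0021] w 0.43 F [-1.4 -1.7  7.4]
 dp [-0.427  -0.2252 -0.1466]  rot [-0.0015 -0.0023 -0.0034]
```

```bash
python3 -m pendant '[{"dp":[0,0,-0.06],"rotation":[0,0,0],"fingers":0.6},{"dp":[0,0,-0.12],"rotation":[0,0,0],"fingers":0.6},{"dp":[-0.05,-0.025,-0.147],"rotation":[0,0,0],"fingers":0.6},{"dp":[-0.1,-0.053,-0.147],"rotation":[0,0,0],"fingers":0.6},{"dp":[-0.15,-0.079,-0.147],"rotation":[0,0,0],"fingers":0.6},{"dp":[-0.2,-0.105,-0.147],"rotation":[0,0,0],"fingers":0.6},{"dp":[-0.25,-0.132,-0.147],"rotation":[0,0,0],"fingers":0.6},{"dp":[-0.3,-0.158,-0.147],"rotation":[0,0,0],"fingers":0.6},{"dp":[-0.35,-0.185,-0.147],"rotation":[0,0,0],"fingers":0.6},{"dp":[-0.4,-0.21,-0.147],"rotation":[0,0,0],"fingers":0.6},{"dp":[-0.427,-0.225,-0.147],"rotation":[-0.0015,-0.002,-0.003],"fingers":0.6},{"dp":[-0.427,-0.225,-0.147],"rotation":[-0.0015,-0.002,-0.003],"fingers":0.6},{"dp":[-0.427,-0.225,-0.147],"rotation":[-0.0015,-0.002,-0.003],"fingers":0.6}]'
python3 - <<'E'
from h import *
go([*pk(.022,.07),.056],BY-np.pi/2)
cv2.imwrite("pics/w2.png",arm.get_image("wrist"))
cv2.imwrite("pics/s2.png",arm.get_image("scene"))
E
```

```text
clock: 3.82
position: [0.605, 0.1586, 0.2003]
ee_rot: [2.363, -2.068, 0.001]
force: [-0.3, -0.8, -1.0]
width: 0.427
t 3.83 pos [0.605  0.1586 0.2003] yaw -1.438 tilt [-0.0006 -0.0014] w 0.427 F [-0.3 -0.8 -1. ]
 dp [-0.0012 -0.0007  0.1443]  rot [ 0.0007 -0.0013 -0.0009]
```

View pics/w2.png

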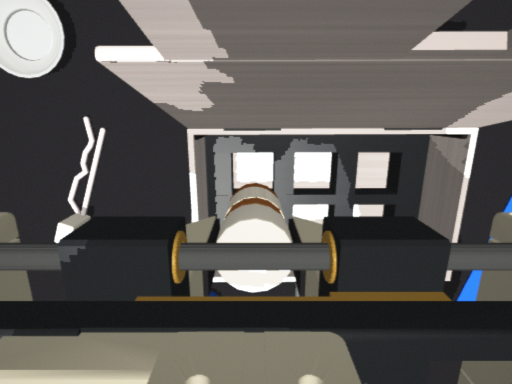

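View pics/s2.png

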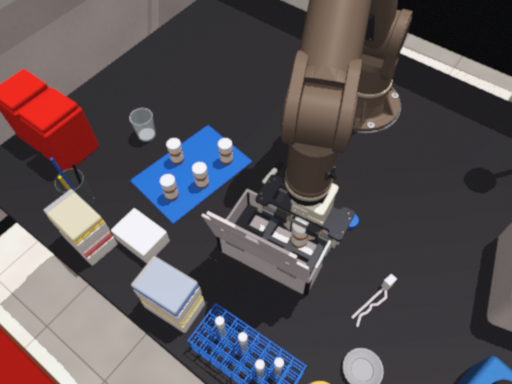

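```bash
python3 - <<'E'
from h import *
for x in(.022,-.038):
  for y in(-.07,0,.07):print(x,y,proj("wrist",[*pk(x,y),.005]).round(0),proj("scene",[*pk(x,y),.005]).round(0),proj("top",[*pk(x,y),.005]).round(1))
im=cv2.imread("pics/top0.png");w=(im.min(2)>235);roi=np.zeros_like(w);roi[155:210,180:260]=1
for c,s in blobs(w&roi,40):print(c,s)
print(proj("top",[*(BC-.099*ax),.129]))
E
```

```text
0.022 -0.07 [[368. 170.]] [[248. 242.]] [[241.9 171.1]]
0.022 0 [[310. 170.]] [[271. 254.]] [[218.8 174.7]]
0.022 0.07 [[252. 170.]] [[296. 266.]] [[195.6 178.4]]
-0.038 -0.07 [[363. 217.]] [[259. 225.]] [[245.  190.7]]
-0.038 0 [[308. 217.]] [[282. 236.]] [[221.8 194.3]]
-0.038 0.07 [[253. 217.]] [[306. 248.]] [[198.5 198. ]]
[241.9 169.7] [235 163  15  14 185]
[218.5 173.3] [211 166  16  15 181]
[195.  177.1] [188 170  15  15 175]
[244.9 187.4] [238 182  15  11 137]
[221.4 191. ] [214 186  16  11 132]
[197.9 195.1] [191 190  15  11 131]
[220.7 201.2] [180 195  80  14 133]
[[221.990556   209.37744405]]
```

```bash
python3 -m pendant '[{"dp":[-0.001,-0.001,0.06],"rotation":[0,0,0],"fingers":0.6},{"dp":[-0.001,-0.001,0.1],"rotation":[0,0,0],"fingers":0.6},{"dp":[-0.001,-0.001,0.125],"rotation":[0,0,0],"fingers":0.6},{"dp":[-0.001,-0.001,0.14],"rotation":[0,0,0],"fingers":0.6},{"dp":[-0.001,-0.001,0.1425],"rotation":[0,0,0],"fingers":0.6},{"dp":[-0.001,-0.001,0.1425],"rotation":[0,0,0],"fingers":0.6}]'
python3 - <<'E'
from h import *
go([*pk(.022,.07),.057],BY-np.pi/2)
E
```

```text
clock: 4.68
position: [0.6066, 0.1588, 0.0589]
ee_rot: [-2.362, 2.071, -0.002]
force: [-0.3, 0.3, -1.0]
width: 0.43
t 4.67 pos [0.6066 0.1588 0.0589] yaw -1.439 tilt [ 0.0012 -0.0009] w 0.43 F [-0.3  0.3 -1. ]
 dp [-0.001   0.001   0.0019]  rot [-0.001  -0.001  -0.0026]
```

```bash
python3 -m pendant '[{"dp":[0,0,0.0025],"rotation":[0,0,0],"fingers":0.6},{"dp":[0,0,0.0025],"rotation":[0,0,0],"fingers":0.6},{"dp":[0,0,0.0025],"rotation":[0,0,0],"fingers":-0.15},{"dp":[0,0,0.0025],"rotation":[0,0,0],"fingers":-0.15},{"dp":[0,0,-0.04],"rotation":[0,0,0],"fingers":-0.15},{"dp":[0,0,-0.1],"rotation":[0,0,0],"fingers":-0.15},{"dp":[0,0,-0.13],"rotation":[0,0,0],"fingers":-0.15}]'
python3 - <<'E'
from h import *
cv2.imwrite("pics/w3.png",arm.get_image("wrist"))
b=BOT[1];go([*b,.12],BY-np.pi/2)
E
```

```text
clock: 5.55
position: [0.6076, 0.1595, 0.1925]
ee_rot: [-2.36, 2.068, -0.005]
force: [-0.2, -0.6, 0.5]
width: 0.578
t 5.6 pos [0.6089 0.1599 0.1957] yaw -1.439 tilt [0.0088 0.0017] w 0.571 F [1.4 1.  3.1]
 dp [0.3332 0.2099 0.0736]  rot [-0.009   0.0006 -0.0026]
```

View pics/w3.png

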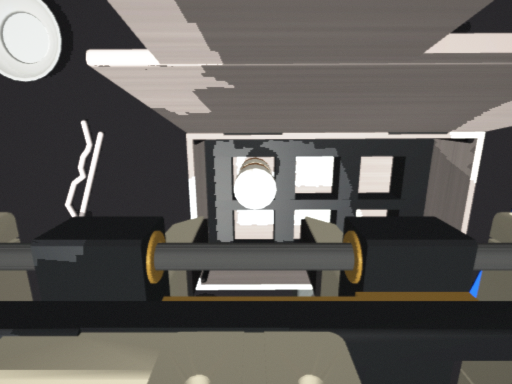

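```bash
python3 -m pendant '[{"dp":[0.05,0.03,0],"rotation":[0,0,0],"fingers":-0.4},{"dp":[0.1,0.063,0],"rotation":[0,0,0],"fingers":-0.4},{"dp":[0.15,0.095,0],"rotation":[0,0,0],"fingers":-0.4},{"dp":[0.2,0.126,0],"rotation":[0,0,0],"fingers":-0.4},{"dp":[0.25,0.157,0.02],"rotation":[0,0,0],"fingers":-0.4},{"dp":[0.3,0.189,0.04],"rotation":[0,0,0],"fingers":-0.4},{"dp":[0.333,0.21,0.07],"rotation":[-0.009,0,0],"fingers":-0.4},{"dp":[0.333,0.21,0.0736],"rotation":[-0.009,0,-0.002],"fingers":-0.4},{"dp":[0.333,0.21,0.0736],"rotation":[-0.009,0,-0.002],"fingers":-0.4}]'
python3 - <<'E'
from h import *
go([*BOT[1],.053],BY-np.pi/2)
im=arm.get_image("wrist");cv2.imwrite("pics/w4.png",im)
w=(im.min(2)>200);
for c,s in blobs(w,300):print(c,s)
E
```

```text
clock: 6.72
position: [0.4453, -0.1969, 0.1199]
ee_rot: [-2.364, 2.067, 0.001]
force: [0.1, 0.2, 0.6]
width: 0.7
t 6.72 pos [ 0.4453 -0.1969  0.1199] yaw -1.437 tilt [-0.0001  0.0012] w 0.7 F [0.1 0.2 0.6]
 dp [0.001  0.0003 0.0669]  rot [-0.0001  0.0012 -0.0003]
[ 5.2 18.5] [  0   0  14  35 377]
[284.3  45.6] [ 253   12   64   68 3408]
[457.3 106.1] [ 427   75   62   63 3012]
[105.8 191.6] [ 99 166  15  51 725]
[257.1 211.1] [ 230  186   55   52 2236]
```

View pics/w4.png

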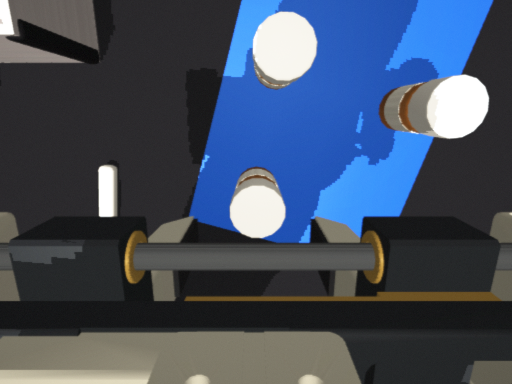

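```bash
python3 -m pendant '[{"dp":[0.001,0,0.05],"rotation":[0,0,0],"fingers":-0.4},{"dp":[0.001,0,0.067],"rotation":[0,0.001,0],"fingers":-0.2},{"dp":[0.001,0,0.067],"rotation":[0,0.001,0],"fingers":0.6},{"dp":[0.001,0,0.067],"rotation":[0,0.001,0],"fingers":0.6},{"dp":[0.001,0,0.067],"rotation":[0,0.001,0],"fingers":0.6},{"dp":[0.001,0,0.067],"rotation":[0,0.001,0],"fingers":0.6}]' 45
python3 - <<'E'
from h import *
go([*pk(.022,0),.2],BY-np.pi/2)
E
```

```text
clock: 7.52
position: [0.4469, -0.1975, 0.0543]
ee_rot: [-2.365, 2.066, -0.004]
force: [0.9, 1.4, 5.2]
width: 0.43
t 7.53 pos [ 0.4469 -0.1975  0.0543] yaw -1.436 tilt [ 0.0029 -0.0004] w 0.43 F [0.9 1.4 5.2]
 dp [-0.2624 -0.2055 -0.1453]  rot [-0.0028 -0.0008  0.001 ]
```

```bash
python3 -m pendant '[{"dp":[0,0,-0.06],"rotation":[0,0,0],"fingers":0.6},{"dp":[0,0,-0.12],"rotation":[0,0,0],"fingers":0.6},{"dp":[-0.04,-0.03,-0.145],"rotation":[0,0,0],"fingers":0.6},{"dp":[-0.08,-0.062,-0.145],"rotation":[0,0,0],"fingers":0.6},{"dp":[-0.12,-0.093,-0.145],"rotation":[0,0,0],"fingers":0.6},{"dp":[-0.16,-0.125,-0.145],"rotation":[0,0,0],"fingers":0.6},{"dp":[-0.2,-0.156,-0.145],"rotation":[0,0,0],"fingers":0.6},{"dp":[-0.24,-0.187,-0.145],"rotation":[0,0,0],"fingers":0.6},{"dp":[-0.262,-0.2055,-0.145],"rotation":[-0.003,-0.001,0.001],"fingers":0.6},{"dp":[-0.262,-0.2055,-0.145],"rotation":[-0.003,-0.001,0.001],"fingers":0.6},{"dp":[-0.262,-0.2055,-0.145],"rotation":[-0.003,-0.001,0.001],"fingers":0.6}]'
python3 - <<'E'
from h import *
go([*pk(.022,0),.0565],BY-np.pi/2)
E
```

```text
clock: 8.9
position: [0.6144, 0.0889, 0.1995]
ee_rot: [2.364, -2.068, -0.0]
force: [0.3, -0.4, -1.5]
width: 0.43
t 8.9 pos [0.6144 0.0889 0.1995] yaw -1.437 tilt [-0.001  -0.0007] w 0.43 F [ 0.3 -0.4 -1.5]
 dp [-0.0014 -0.0007  0.143 ]  rot [ 0.0011 -0.0006 -0.0007]
```

```bash
python3 -m pendant '[{"dp":[-0.001,-0.001,0.06],"rotation":[0,0,0],"fingers":0.6},{"dp":[-0.001,-0.001,0.1],"rotation":[0,0,0],"fingers":0.6},{"dp":[-0.001,-0.001,0.125],"rotation":[0,0,0],"fingers":0.6},{"dp":[-0.001,-0.001,0.14],"rotation":[0,0,0],"fingers":0.6},{"dp":[-0.001,-0.001,0.1435],"rotation":[0,0,0],"fingers":0.6},{"dp":[-0.001,-0.001,0.144],"rotation":[0,0,0],"fingers":0.6},{"dp":[-0.001,-0.001,0.144],"rotation":[0,0,0],"fingers":0.6}]'
```

```text
clock: 9.78
position: [0.6272, 0.0893, 0.0635]
ee_rot: [-2.348, 2.061, -0.025]
force: [16.9, -1.0, 28.9]
width: 0.428
```

```bash
python3 - <<'E'
from h import *
go([*pk(.022,0),.0565],BY-np.pi/2)
for n in("scene","top","wrist"): cv2.imwrite(f"pics/{n}5.png",arm.get_image(n))
s=cv2.imread("pics/scene5.png")[160:300,190:350];cv2.imwrite("pics/s5.png",cv2.resize(s,None,fx=4,fy=4,interpolation=cv2.INTER_CUBIC))
print(arm.observe()["joints"])
E
```

```text
t 9.78 pos [0.6272 0.0893 0.0635] yaw -1.441 tilt [0.0238 0.0025] w 0.428 F [16.9 -1.  28.9]
 dp [-0.0026  0.0123  0.0067]  rot [-0.0239 -0.0007 -0.0039]
[-0.1081997   0.61047777 -0.17638385  1.72863895  0.1468483   0.79136316
 -1.79511616]
```

View pics/s5.png

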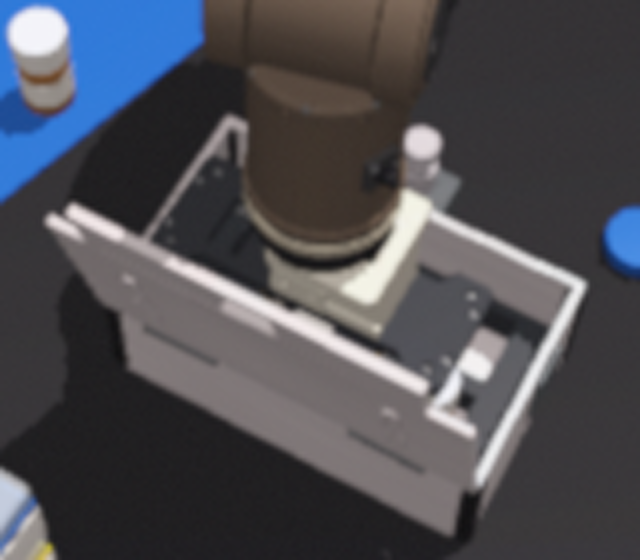

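View pics/wrist5.png

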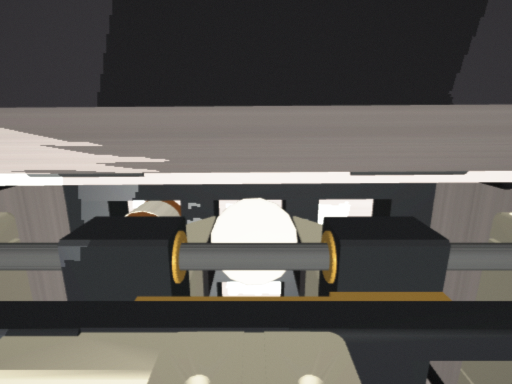

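```bash
python3 -m pendant '[{"dp":[0,0,-0.03],"rotation":[0,0,0],"fingers":0.6},{"dp":[0,0.012,-0.08],"rotation":[-0.02,0,0],"fingers":0.6},{"dp":[0,0.012,-0.137],"rotation":[-0.024,0,-0.004],"fingers":0.6},{"dp":[0,0.012,-0.137],"rotation":[-0.024,0,-0.004],"fingers":0.6},{"dp":[0,0.012,-0.137],"rotation":[-0.024,0,-0.004],"fingers":0.6}]'
python3 - <<'E'
from h import *
go([*pk(.022,0),.0565],BY-np.pi/2)
K,r,t=cam("wrist");M=cv2.Rodrigues(r)[0];C=-M.T@t;s=arm.observe();Rm=R.from_rotvec(s["ee_rot"])
print("cam in tool",Rm.inv().apply(C-s["position"]),"axis",Rm.inv().apply(M[2]))
for n in("scene","top","wrist"): cv2.imwrite(f"pics/{n}6.png",arm.get_image(n))
s=cv2.imread("pics/scene6.png")[140:300,190:350];cv2.imwrite("pics/s6.png",cv2.resize(s,None,fx=4,fy=4,interpolation=cv2.INTER_CUBIC))
E
```

```text
clock: 10.55
position: [0.6114, 0.0859, 0.1999]
ee_rot: [2.363, -2.069, 0.001]
force: [-1.3, 0.4, -1.7]
width: 0.43
t 10.55 pos [0.6114 0.0859 0.1999] yaw -1.438 tilt [-0.0003 -0.0014] w 0.43 F [-1.3  0.4 -1.7]
 dp [-0.004  -0.004   0.1434]  rot [ 0.0005 -0.0014 -0.0015]
cam in tool [-0.00031547 -0.06872139 -0.1571748 ] axis [2.32134795e-05 2.52737869e-01 9.67534790e-01]
```

View pics/s6.png

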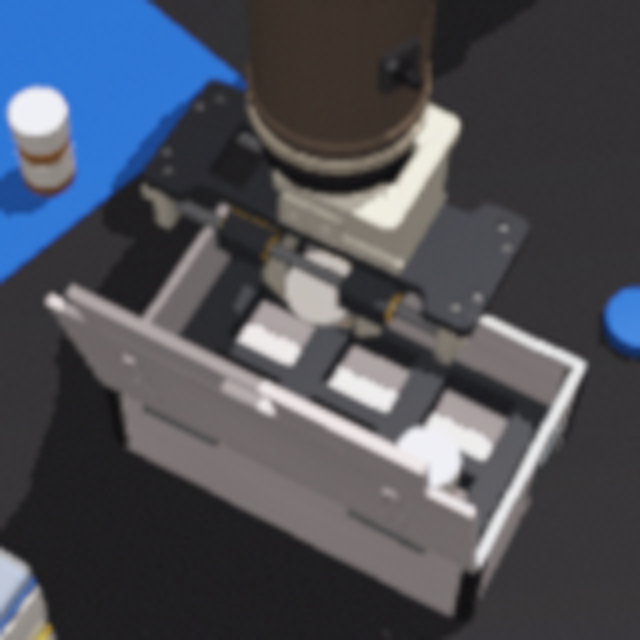

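View pics/wrist6.png

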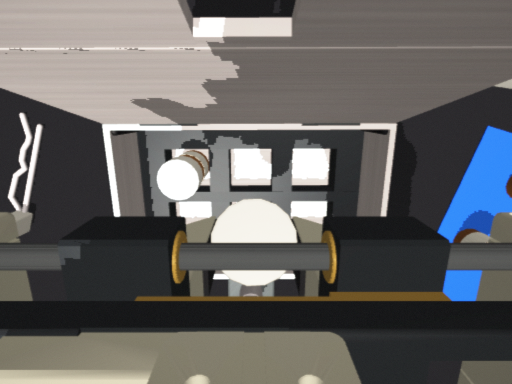

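View pics/top5.png

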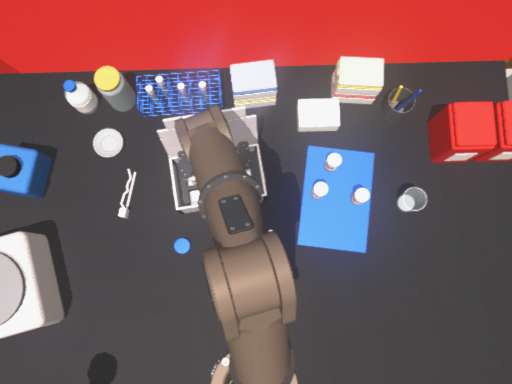

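```bash
python3 - <<'E'
from h import *
im=cv2.imread("pics/wrist6.png")
cv2.imwrite("pics/w6z.png",cv2.resize(im[170:320,160:345],None,fx=4,fy=4,interpolation=cv2.INTER_CUBIC))
K,r,t=cam("wrist")
K,r,t=cam("scene");M=cv2.Rodrigues(r)[0];print(-M.T@t)
E
```

```text
[1.02845901 0.36896527 1.07865128]
```

View pics/w6z.png

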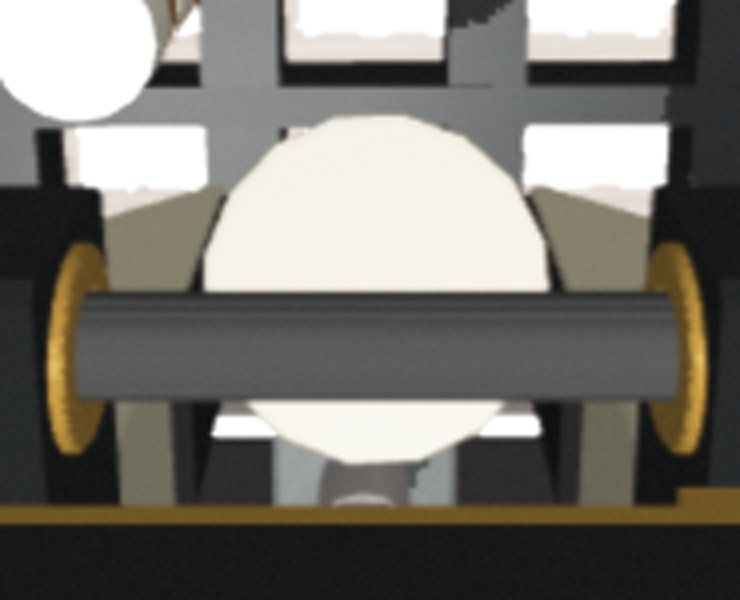

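```bash
python3 - <<'E'
from h import *
# fixed tool->cam transform from current
s=arm.observe();Rm=R.from_rotvec(s["ee_rot"]).as_matrix();K,r,t=cam("wrist");M=cv2.Rodrigues(r)[0]
Rct=M@Rm; tct=M@s["position"]+t
def camat(pos,rot):
    Q=R.from_rotvec(rot).as_matrix(); M2=Rct@Q.T; return (K,cv2.Rodrigues(M2)[0].ravel(),tct-M2@np.array(pos))
c4=camat([.4453,-.1969,.1199],[-2.364,2.067,.001]);c1=camat([.4366,-.2944,.1207],[2.362,-2.071,.001])
c3=camat([.6089,.1599,.1957],[-2.36,2.068,-.005])
print(ray(0,[(257,211),(284.3,45.6),(457.3,106)],.082,c4).round(4))
im=cv2.imread("pics/w1.png")
for c,st in blobs(im.min(2)>200,1000):print(c,st,ray(0,c,.082,c1).round(4))
im=cv2.imread("pics/w3.png")
for c,st in blobs(im.min(2)>235,300):print(c,st,ray(0,c,.085,c3).round(4),ray(0,c,.005,c3).round(4))
im=cv2.imread("pics/wrist6.png")
for c,st in blobs(im.min(2)>235,300):print(c,st,ray("wrist",c,.085).round(4),ray("wrist",c,.005).round(4))
E
```

```text
[[ 0.4478 -0.1985  0.082 ]
 [ 0.5547 -0.2004  0.082 ]
 [ 0.5346 -0.3151  0.082 ]]
[125.6  18.6] [  92    0   66   44 2385] [[ 0.5483 -0.2023  0.082 ]]
[309.  70.] [ 279   37   61   67 3174] [[ 0.5344 -0.3158  0.082 ]]
[447.9 122.7] [ 422   96   53   54 2203] [[ 0.5148 -0.4107  0.082 ]]
[117.7 181.2] [  90  154   57   55 2413] [[ 0.4476 -0.1991  0.082 ]]
[253.1 209.3] [ 226  183   55   53 2247] [[ 0.4397 -0.2932  0.082 ]]
[27.4 38.6] [   5   15   46   47 1629] [[0.7115 0.3634 0.085 ]] [[0.722  0.4214 0.005 ]]
[120.3  57.8] [ 86  51  73  15 962] [[0.7068 0.2867 0.085 ]] [[0.7159 0.3217 0.005 ]]
[ 78.7 168.1] [ 66 121  25  95 377] [[0.607  0.3228 0.085 ]] [[0.5864 0.3686 0.005 ]]
[ 90.8 171.6] [ 81 133  21  79 302] [[0.6052 0.3117 0.085 ]] [[0.584  0.3543 0.005 ]]
[472.2 147.8] [450 132  35  51 449] [[ 0.6728 -0.0309  0.085 ]] [[ 0.6718 -0.0906  0.005 ]]
[313.7 171. ] [ 295  157   38   30 1058] [[0.6329 0.1075 0.085 ]] [[0.6199 0.0892 0.005 ]]
[254.6 196.5] [ 234  169   42   56 1852] [[0.6014 0.1584 0.085 ]] [[0.5791 0.1552 0.005 ]]
[311.4 214.9] [294 210  36  15 355] [[0.5904 0.1019 0.
[... 292 characters left out ...]
22.9 152.2] [103 124  79  92 885] [[0.6277 0.2102 0.085 ]] [[0.6123 0.2439 0.005 ]]
[250.6 164.3] [234 149  37  30 953] [[0.6321 0.0926 0.085 ]] [[0.6181 0.0915 0.005 ]]
[309.5 163.4] [ 292  149   37   30 1001] [[0.6402 0.0385 0.085 ]] [[0.6286 0.0214 0.005 ]]
[177.3 179.4] [ 157  160   42   40 1300] [[0.6087 0.159  0.085 ]] [[0.5878 0.1775 0.005 ]]
[195.1 208.9] [179 202  33  16 466] [[0.5818 0.14   0.085 ]] [[0.5529 0.1529 0.005 ]]
[308.3 208.8] [291 202  36  15 503] [[0.5964 0.0316 0.085 ]] [[0.5719 0.0125 0.005 ]]
[256.5 229. ] [ 215  210   79   31 1571] [[0.569  0.0784 0.085 ]] [[0.5364 0.0731 0.005 ]]
[257.5 276.2] [225 271  70  14 632] [[0.5176 0.0703 0.085 ]] [[0.4697 0.0626 0.005 ]]
```

```bash
python3 - <<'E'
from h import *
im=cv2.imread("pics/wrist6.png")
cv2.imwrite("pics/a.png",cv2.resize(im[110:230,90:290],None,fx=4,fy=4,interpolation=cv2.INTER_CUBIC))
cv2.imwrite("pics/b.png",cv2.resize(im[110:230,220:420],None,fx=4,fy=4,interpolation=cv2.INTER_CUBIC))
E
```

```text
(no output)
```

View pics/a.png

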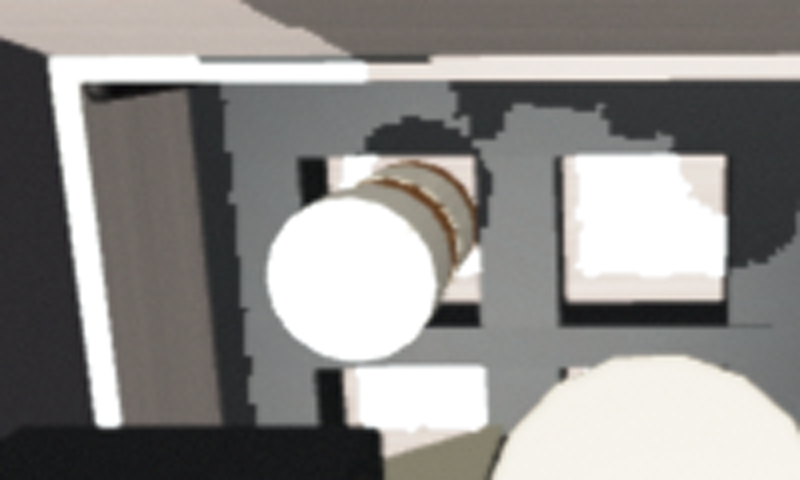

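View pics/b.png

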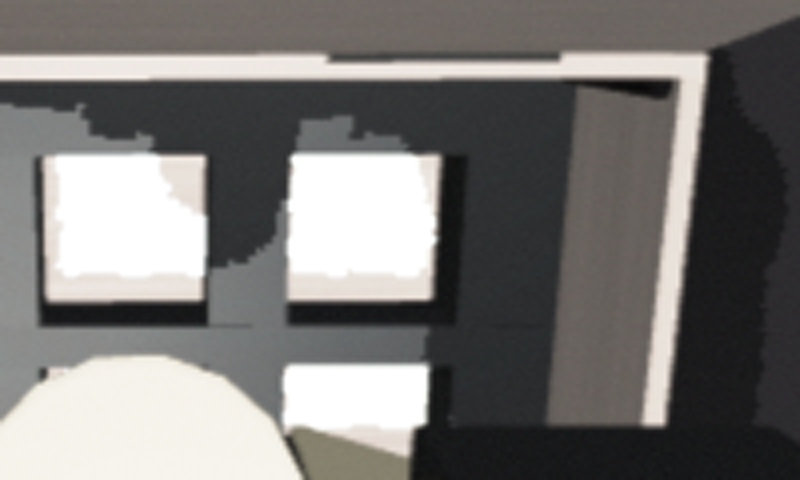

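```bash
python3 - <<'E'
from h import *
inv=lambda P:((P[:,:2]-BC)@np.c_[ax,ay]).round(4)
print("foam edges (exp x -.002..46, y ±24)",inv(ray("wrist",[(251,148.75),(251,191.25),(230,170),(271.9,170)],.035)))
print("far right (y -94..-46)",inv(ray("wrist",[(314,148.75),(314,191.25),(291.75,170),(337,170)],.035)))
print("rim (75,127),(75,-127)",inv(ray("wrist",[(102.5,124.5),(397,123)],.096)))
print("near +x edge -.014",inv(ray("wrist",[(314,201.25)],.035)))
E
```

```text
foam edges (exp x -.002..46, y ±24) [[ 0.0478 -0.    ]
 [ 0.      0.0001]
 [ 0.0243  0.0233]
 [ 0.0243 -0.023 ]]
far right (y -94..-46) [[ 0.0477 -0.0684]
 [-0.     -0.0709]
 [ 0.0243 -0.045 ]
 [ 0.0243 -0.095 ]]
rim (75,127),(75,-127) [[ 0.0761  0.1271]
 [ 0.0773 -0.1261]]
near +x edge -.014 [[-0.0118 -0.0715]]
```

```bash
sed -i 's/^BC=.*/BC=np.array([.5950,.0876]);BY=.134/' h.py; python3 - <<'E'
from h import *
go([.45,-.2,.2],BY-np.pi/2)
E
```

```text
t 10.7 pos [0.611  0.0865 0.1986] yaw -1.437 tilt [-0.0028 -0.0015] w 0.426 F [-0.9 -0.3 -0.7]
 dp [ 0.2626  0.1977 -0.0006]  rot [ 0.003  -0.0011 -0.0006]
```

```bash
python3 -m pendant '[{"dp":[0.04,0.03,0],"rotation":[0,0,0],"fingers":0.6},{"dp":[0.08,0.06,0],"rotation":[0,0,0],"fingers":0.6},{"dp":[0.12,0.09,0],"rotation":[0,0,0],"fingers":0.6},{"dp":[0.16,0.12,0],"rotation":[0,0,0],"fingers":0.6},{"dp":[0.2,0.15,0],"rotation":[0.1,0,0],"fingers":0.6},{"dp":[0.24,0.18,0],"rotation":[0.2,0,0],"fingers":0.6},{"dp":[0.2626,0.1977,0.02],"rotation":[0.3,0,0],"fingers":0.6},{"dp":[0.2626,0.1977,0.05],"rotation":[0.4,0,0],"fingers":0.6},{"dp":[0.2626,0.1977,0.08],"rotation":[0.47,0,0],"fingers":0.6},{"dp":[0.2626,0.1977,0.1],"rotation":[0.47,0,0],"fingers":0.6},{"dp":[0.2626,0.1977,0.1],"rotation":[0.47,0,0],"fingers":0.6}]'
python3 - <<'E'
from h import *
for n in("scene","wrist"): cv2.imwrite(f"pics/{n}7.png",arm.get_image(n))
s=cv2.imread("pics/scene7.png")[80:240,130:310];cv2.imwrite("pics/s7.png",cv2.resize(s,None,fx=4,fy=4,interpolation=cv2.INTER_CUBIC))
go()
E
```

```text
clock: 12.08
position: [0.4477, -0.1997, 0.0973]
ee_rot: [-2.075, 1.819, -0.426]
force: [1.4, -0.6, -1.4]
width: 0.427
t 12.18 pos [ 0.4497 -0.2001  0.0994] yaw -1.437 tilt [0.4457 0.0598] w 0.429 F [ 0.5 -0.3 -0.8]
 dp None  rot [-0.4664 -0.      0.    ]
```

View pics/s7.png

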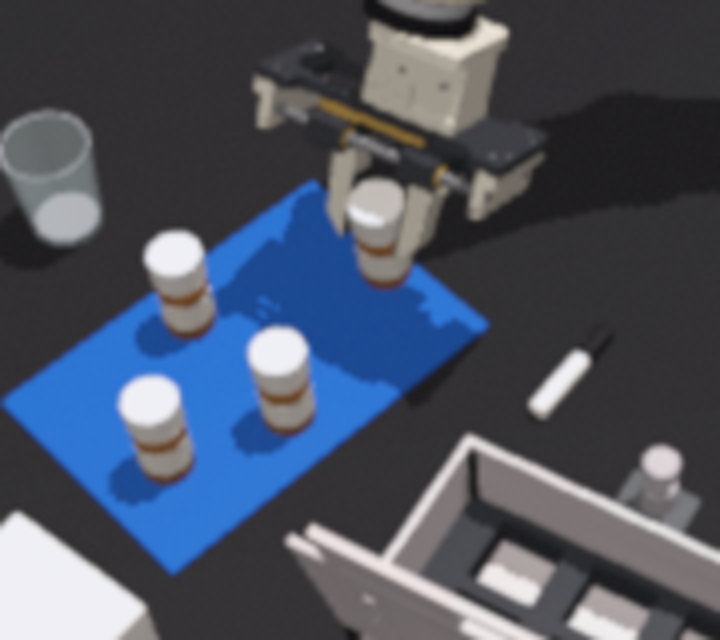

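View pics/wrist7.png

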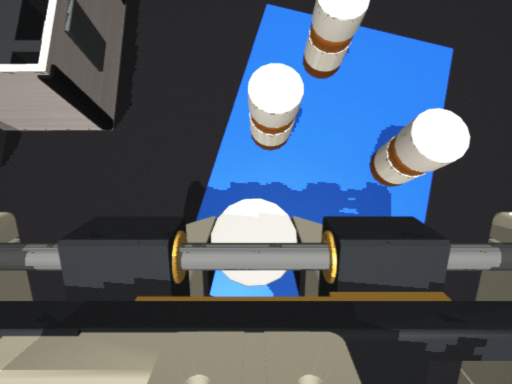

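```bash
python3 - <<'E'
from h import *
for z in(.03,.04,.05,.06,.13): print(z,proj("scene",[.4413,-.2012,z]).round(1))
s=arm.observe();print(R.from_rotvec(s["ee_rot"]).inv().apply([0,0,-1]).round(3))
E
```

```text
0.03 [[226.3 152.6]]
0.04 [[226.1 150.5]]
0.05 [[225.8 148.4]]
0.06 [[225.6 146.2]]
0.13 [[223.9 130.3]]
[-0.     0.45   0.893]
```

```bash
python3 -m pendant '[{"dp":[0,0.0135,0.0268],"rotation":[0,0,0],"fingers":0.6},{"dp":[0,0.018,0.0357],"rotation":[0,0,0],"fingers":0.6},{"dp":[0,0.0193,0.0384],"rotation":[0,0,0],"fingers":0.6},{"dp":[0,0.0193,0.0384],"rotation":[0,0,0],"fingers":0.6}]' 20
```

```text
clock: 12.68
position: [0.4516, -0.2021, 0.0618]
ee_rot: [-2.08, 1.814, -0.423]
force: [1.4, -0.0, -1.7]
width: 0.431
```

```bash
python3 -m pendant '[{"dp":[0,0.0009,0.0018],"rotation":[0,0,0],"fingers":0.6},{"dp":[0,0.0018,0.0036],"rotation":[0,0,0],"fingers":0.6},{"dp":[0,0.0018,0.0036],"rotation":[0,0,0],"fingers":0.6}]'
```

```text
clock: 13.05
position: [0.452, -0.2031, 0.0598]
ee_rot: [-2.08, 1.815, -0.42]
force: [-0.1, 0.0, -2.2]
width: 0.435
```

```bash
python3 -m pendant '[{"dp":[0,0.0027,0.0053],"rotation":[0,0,0],"fingers":0.6},{"dp":[0,0.0036,0.0071],"rotation":[0,0,0],"fingers":0.6},{"dp":[0,0.0036,0.0071],"rotation":[0,0,0],"fingers":0.6}]'
```

```text
clock: 13.42
position: [0.4525, -0.2048, 0.0551]
ee_rot: [-2.082, 1.815, -0.411]
force: [0.7, -1.1, -1.6]
width: 0.43
```

```bash
python3 -m pendant '[{"dp":[0,0.0018,0.0036],"rotation":[0,0,0],"fingers":0.6},{"dp":[0,0.0018,0.0036],"rotation":[0,0,0],"fingers":0.6}]'
```

```text
clock: 13.68
position: [0.4527, -0.2057, 0.0526]
ee_rot: [-2.083, 1.816, -0.407]
force: [-0.1, -0.1, -1.5]
width: 0.431
```

```bash
python3 -m pendant '[{"dp":[0,0.0018,0.0036],"rotation":[0,0,0],"fingers":0.6},{"dp":[0,0.0023,0.0045],"rotation":[0,0,0],"fingers":0.6}]'; python3 - <<'E'
from h import *
for n in("scene","wrist"): cv2.imwrite(f"pics/{n}8.png",arm.get_image(n))
s=cv2.imread("pics/scene8.png")[100:190,170:290];cv2.imwrite("pics/s8.png",cv2.resize(s,None,fx=6,fy=6,interpolation=cv2.INTER_CUBIC))
go()
E
```

```text
clock: 13.92
position: [0.4531, -0.2068, 0.0496]
ee_rot: [-2.084, 1.816, -0.402]
force: [0.4, 0.2, -1.4]
width: 0.429
t 14.03 pos [ 0.453  -0.2068  0.0496] yaw -1.43 tilt [0.4299 0.0734] w 0.432 F [ 1.1  0.2 -2.4]
 dp None  rot [-0.4511  0.0135 -0.0031]
```

View pics/s8.png

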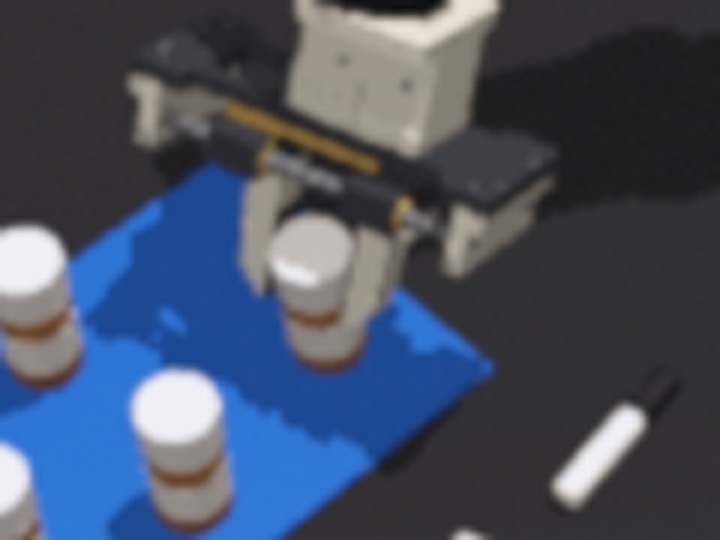

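```bash
python3 -m pendant '[{"dp":[0,0.0018,0.0036],"rotation":[0,0,0],"fingers":0.6},{"dp":[0,0.0023,0.0045],"rotation":[0,0,0],"fingers":0.6},{"dp":[0,0.0023,0.0045],"rotation":[0,0,0],"fingers":0.6}]'
```

```text
clock: 14.4
position: [0.4533, -0.2078, 0.0466]
ee_rot: [-2.086, 1.816, -0.396]
force: [0.2, -0.2, -2.1]
width: 0.428
```

```bash
python3 -m pendant '[{"dp":[0,0.0018,0.0036],"rotation":[0,0,0],"fingers":0.6},{"dp":[0,0.0023,0.0045],"rotation":[0,0,0],"fingers":0.6},{"dp":[0,0.0023,0.0045],"rotation":[0,0,0],"fingers":0.6}]'
```

```text
clock: 14.78
position: [0.455, -0.2085, 0.0451]
ee_rot: [-2.086, 1.813, -0.394]
force: [-4.7, 1.7, 19.5]
width: 0.43
```

```bash
python3 -m pendant '[{"dp":[0,-0.0005,-0.001],"rotation":[0,0,0],"fingers":0.05},{"dp":[0,-0.0005,-0.001],"rotation":[0,0,0],"fingers":-0.4},{"dp":[0,-0.0005,-0.001],"rotation":[0,0,0],"fingers":-0.4},{"dp":[0,-0.0005,-0.001],"rotation":[0,0,0],"fingers":-0.4},{"dp":[0,-0.0005,-0.03],"rotation":[0,0,0],"fingers":-0.4},{"dp":[0,-0.0005,-0.07],"rotation":[0,0,0],"fingers":-0.4},{"dp":[0,-0.0005,-0.1],"rotation":[-0.1,0,0],"fingers":-0.4},{"dp":[0,-0.0005,-0.1],"rotation":[-0.25,0.007,0],"fingers":-0.4},{"dp":[0,-0.0005,-0.1],"rotation":[-0.44,0.0135,0],"fingers":-0.4},{"dp":[0,-0.0005,-0.1],"rotation":[-0.44,0.0135,0],"fingers":-0.4}]'
python3 - <<'E'
from h import *
for n in("top","scene","wrist"): cv2.imwrite(f"pics/{n}9.png",arm.get_image(n))
s=cv2.imread("pics/scene9.png")[100:220,130:290];cv2.imwrite("pics/s9.png",cv2.resize(s,None,fx=4,fy=4,interpolation=cv2.INTER_CUBIC))
im=cv2.imread("pics/wrist9.png")
for c,st in blobs(im.min(2)>200,300):print(c,st,ray("wrist",c,.082).round(4))
go([.45,-.206,.12],BY-np.pi/2)
E
```

```text
clock: 16.02
position: [0.4133, -0.217, 0.1364]
ee_rot: [-2.369, 2.056, -0.004]
force: [0.7, 0.6, -0.3]
width: 0.7
[263.4  13.6] [ 234    0   61   33 1595] [[ 0.5442 -0.2018  0.082 ]]
[429.8  60.5] [ 401   30   59   62 2890] [[ 0.5324 -0.3152  0.082 ]]
[506.9 121. ] [501 100  11  41 332] [[ 0.5023 -0.3793  0.082 ]]
[ 96.  159.1] [ 89 129  15  61 895] [[ 0.4339 -0.0968  0.082 ]]
[251.  168.1] [ 225  142   53   53 2220] [[ 0.4437 -0.2083  0.082 ]]
[ 73.1 380.5] [  0 377 148   7 894] [[ 0.2326 -0.0799  0.082 ]]
t 16.18 pos [ 0.4141 -0.2152  0.1351] yaw -1.426 tilt [0.0094 0.0066] w 0.701 F [-1.1 -0.2 -0.3]
 dp [-0.0039 -0.0367  0.0155]  rot [-0.0103  0.0052  0.011 ]
```

View pics/s9.png

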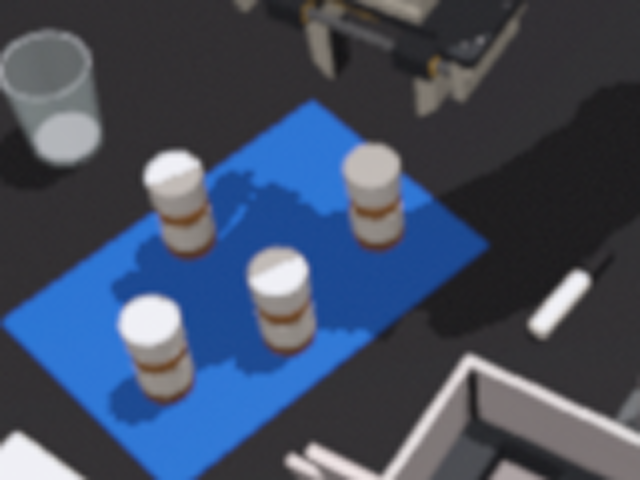

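View pics/wrist9.png

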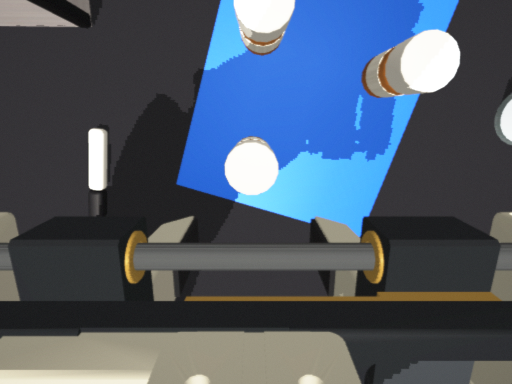

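```bash
python3 - <<'E'
from h import *
go([.444,-.2083,.053],BY-np.pi/2)
E
```

```text
t 16.18 pos [ 0.4141 -0.2152  0.1351] yaw -1.426 tilt [0.0094 0.0066] w 0.701 F [-1.1 -0.2 -0.3]
 dp [-0.0021 -0.0297  0.0824]  rot [-0.0103  0.0052  0.011 ]
```

```bash
python3 -m pendant '[{"dp":[-0.002,-0.03,0.01],"rotation":[-0.01,0.005,0.011],"fingers":-0.4},{"dp":[-0.002,-0.03,0.01],"rotation":[-0.01,0.005,0.011],"fingers":-0.4},{"dp":[-0.002,-0.03,0.06],"rotation":[-0.01,0.005,0.011],"fingers":-0.4},{"dp":[-0.002,-0.03,0.0824],"rotation":[-0.01,0.005,0.011],"fingers":-0.3},{"dp":[-0.002,-0.03,0.0824],"rotation":[-0.01,0.005,0.011],"fingers":0.6},{"dp":[-0.002,-0.03,0.0824],"rotation":[-0.01,0.005,0.011],"fingers":0.6},{"dp":[-0.002,-0.03,0.0824],"rotation":[-0.01,0.005,0.011],"fingers":0.6},{"dp":[-0.002,-0.03,0.0824],"rotation":[-0.01,0.005,0.011],"fingers":0.6}]' 55
python3 - <<'E'
from h import *
go([*pk(.022,0),.2],BY-np.pi/2)
E
```

```text
clock: 17.18
position: [0.4447, -0.2088, 0.054]
ee_rot: [-2.364, 2.067, -0.003]
force: [-1.0, -0.5, 8.2]
width: 0.425
t 17.18 pos [ 0.4447 -0.2088  0.054 ] yaw -1.437 tilt [ 0.002  -0.0002] w 0.425 F [-1.  -0.5  8.2]
 dp [-0.2736 -0.2108 -0.1457]  rot [-0.002  -0.0005 -0.0001]
```

```bash
python3 -m pendant '[{"dp":[0,0,-0.06],"rotation":[0,0,0],"fingers":0.6},{"dp":[0,0,-0.12],"rotation":[0,0,0],"fingers":0.6},{"dp":[-0.04,-0.03,-0.145],"rotation":[0,0,0],"fingers":0.6},{"dp":[-0.08,-0.062,-0.145],"rotation":[0,0,0],"fingers":0.6},{"dp":[-0.12,-0.093,-0.145],"rotation":[0,0,0],"fingers":0.6},{"dp":[-0.16,-0.124,-0.145],"rotation":[0,0,0],"fingers":0.6},{"dp":[-0.2,-0.155,-0.145],"rotation":[0,0,0],"fingers":0.6},{"dp":[-0.24,-0.186,-0.145],"rotation":[0,0,0],"fingers":0.6},{"dp":[-0.2736,-0.211,-0.145],"rotation":[-0.002,0,0],"fingers":0.6},{"dp":[-0.2736,-0.211,-0.145],"rotation":[-0.002,0,0],"fingers":0.6},{"dp":[-0.2736,-0.211,-0.145],"rotation":[-0.002,0,0],"fingers":0.6}]'
python3 - <<'E'
from h import *
cv2.imwrite("pics/w10.png",arm.get_image("wrist"))
go([*pk(.022,0),.1],BY-np.pi/2)
E
```

```text
clock: 18.55
position: [0.6166, 0.0901, 0.1993]
ee_rot: [2.364, -2.067, 0.001]
force: [0.1, -1.1, -2.0]
width: 0.422
t 18.6 pos [0.6166 0.0894 0.1994] yaw -1.438 tilt [-0.0002 -0.0011] w 0.426 F [ 0.3 -0.9 -1. ]
 dp [-0.0012 -0.0003  0.0994]  rot [ 0.0003 -0.0011 -0.0012]
```

View pics/w10.png

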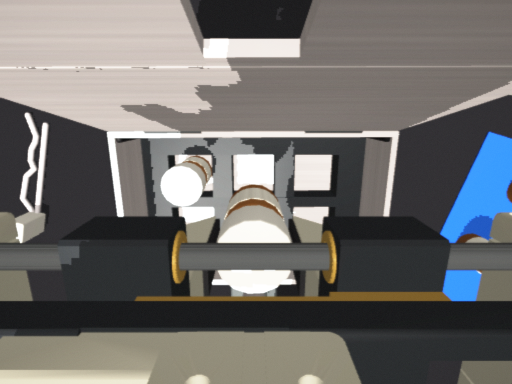

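```bash
python3 -m pendant '[{"dp":[-0.001,0,0.05],"rotation":[0,-0.001,0],"fingers":0.6},{"dp":[-0.001,0,0.09],"rotation":[0,-0.001,0],"fingers":0.6},{"dp":[-0.001,0,0.0994],"rotation":[0,-0.001,0],"fingers":0.6},{"dp":[-0.001,0,0.0994],"rotation":[0,-0.001,0],"fingers":0.6}]'
python3 - <<'E'
from h import *
cv2.imwrite("pics/w11.png",arm.get_image("wrist"))
go([*pk(.022,0),.057],BY-np.pi/2)
E
```

```text
clock: 19.1
position: [0.6166, 0.0895, 0.1007]
ee_rot: [2.363, -2.07, 0.0]
force: [1.0, 0.3, 0.0]
width: 0.427
t 19.15 pos [0.6173 0.0897 0.1015] yaw -1.439 tilt [0.0015 0.0001] w 0.421 F [-0.4 -0.6 -1.3]
 dp [-0.0009  0.0005  0.0445]  rot [-0.0014 -0.0001 -0.0021]
```

View pics/w11.png

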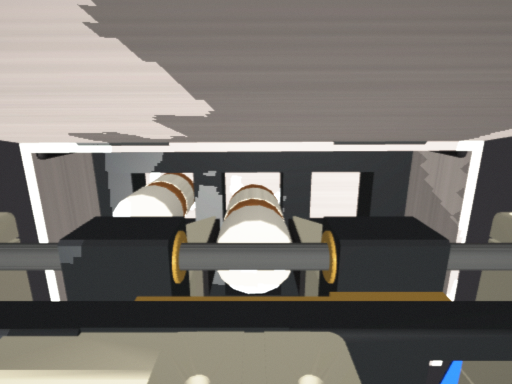

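```bash
python3 -m pendant '[{"dp":[-0.001,0,0.012],"rotation":[0,0,0],"fingers":0.6},{"dp":[-0.001,0,0.024],"rotation":[0,0,0],"fingers":0.6},{"dp":[-0.001,0,0.024],"rotation":[0,0,0],"fingers":0.6}]'
```

```text
clock: 19.52
position: [0.6164, 0.0907, 0.0764]
ee_rot: [2.363, -2.069, -0.0]
force: [-1.1, 0.5, -1.8]
width: 0.425
```

```bash
python3 -m pendant '[{"dp":[0,0,0.01],"rotation":[0,0,0],"fingers":0.6},{"dp":[0,0,0.018],"rotation":[0,0,0],"fingers":0.6},{"dp":[0,0,0.0195],"rotation":[0,0,0],"fingers":0.6}]'
```

```text
clock: 19.9
position: [0.6164, 0.0908, 0.0571]
ee_rot: [2.363, -2.07, -0.001]
force: [-5.2, -0.9, 16.3]
width: 0.423
```

```bash
python3 -m pendant '[{"dp":[0,0,0],"rotation":[0,0,0],"fingers":-0.12},{"dp":[0,0,0],"rotation":[0,0,0],"fingers":-0.12},{"dp":[0,0,-0.005],"rotation":[0,0,0],"fingers":-0.12},{"dp":[0,0,-0.04],"rotation":[0,0,0],"fingers":-0.12},{"dp":[0,0,-0.1],"rotation":[0,0,0],"fingers":-0.12},{"dp":[0,0,-0.13],"rotation":[0,0,0],"fingers":-0.12}]'
python3 - <<'E'
from h import *
cv2.imwrite("pics/w12.png",arm.get_image("wrist"))
go([.5535,-.2003,.12],BY-np.pi/2)
E
```

```text
clock: 20.65
position: [0.6178, 0.0907, 0.1907]
ee_rot: [-2.361, 2.068, -0.003]
force: [1.0, -0.6, -0.8]
width: 0.559
t 20.7 pos [0.6192 0.0909 0.1939] yaw -1.439 tilt [0.0074 0.0018] w 0.562 F [0.9 0.1 2.4]
 dp [0.2801 0.104  0.0728]  rot [-0.0076  0.0008 -0.0022]
```

View pics/w12.png

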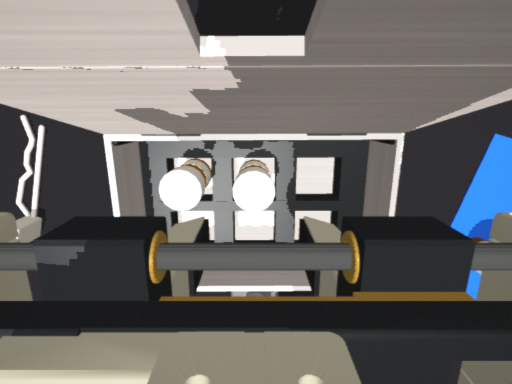

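```bash
python3 -m pendant '[{"dp":[0.05,0.018,0],"rotation":[0,0,0],"fingers":-0.4},{"dp":[0.1,0.037,0],"rotation":[0,0,0],"fingers":-0.4},{"dp":[0.15,0.056,0],"rotation":[0,0,0],"fingers":-0.4},{"dp":[0.2,0.074,0],"rotation":[0,0,0],"fingers":-0.4},{"dp":[0.25,0.093,0.02],"rotation":[-0.007,0,0],"fingers":-0.4},{"dp":[0.28,0.104,0.05],"rotation":[-0.0076,0,-0.002],"fingers":-0.4},{"dp":[0.28,0.104,0.07],"rotation":[-0.0076,0,-0.002],"fingers":-0.4},{"dp":[0.28,0.104,0.073],"rotation":[-0.0076,0,-0.002],"fingers":-0.4},{"dp":[0.28,0.104,0.073],"rotation":[-0.0076,0,-0.002],"fingers":-0.4}]'
python3 - <<'E'
from h import *
im=arm.get_image("wrist")
for c,s in blobs(im.min(2)>200,300):print(c,s,ray("wrist",c,.082).round(4))
go([.5535,-.2003,.053],BY-np.pi/2)
E
```

```text
clock: 21.82
position: [0.5539, -0.1997, 0.1203]
ee_rot: [-2.365, 2.066, 0.001]
force: [-0.3, 0.8, -0.1]
width: 0.702
[338.8  99.6] [ 309   68   61   64 3067] [[ 0.6374 -0.2426  0.082 ]]
[  8.4 174.9] [  0 113  22 102 868] [[ 0.5592 -0.0307  0.082 ]]
[256.2 211.7] [ 229  186   56   53 2331] [[ 0.5559 -0.2009  0.082 ]]
[ 66.5 378. ] [   0  370  149   14 1561] [[ 0.3917 -0.0657  0.082 ]]
t 21.88 pos [ 0.5542 -0.1997  0.1207] yaw -1.436 tilt [0.0011 0.0007] w 0.703 F [-0.1  0.6  1.3]
 dp [0.0005 0.0009 0.0677]  rot [-0.0011  0.0006  0.0008]
```

```bash
python3 -m pendant '[{"dp":[0.001,-0.001,0.05],"rotation":[-0.001,0,0],"fingers":-0.4},{"dp":[0.001,-0.001,0.0677],"rotation":[-0.001,0,0],"fingers":-0.2},{"dp":[0.001,-0.001,0.0677],"rotation":[-0.001,0,0],"fingers":0.6},{"dp":[0.001,-0.001,0.0677],"rotation":[-0.001,0,0],"fingers":0.6},{"dp":[0.001,-0.001,0.0677],"rotation":[-0.001,0,0],"fingers":0.6},{"dp":[0.001,-0.001,0.0677],"rotation":[-0.001,0,0],"fingers":0.6}]' 55
python3 - <<'E'
from h import *
go([*pk(.022,-.07),.2],BY-np.pi/2)
E
```

```text
clock: 22.62
position: [0.5563, -0.2008, 0.0543]
ee_rot: [-2.365, 2.066, -0.003]
force: [-1.1, -0.4, 7.5]
width: 0.424
t 22.62 pos [ 0.5563 -0.2008  0.0543] yaw -1.436 tilt [0.0023 0.0001] w 0.424 F [-1.1 -0.4  7.5]
 dp [-0.2106 -0.0993 -0.1455]  rot [-0.0023 -0.0002  0.0008]
```

```bash
python3 -m pendant '[{"dp":[0,0,-0.06],"rotation":[0,0,0],"fingers":0.6},{"dp":[0,0,-0.12],"rotation":[0,0,0],"fingers":0.6},{"dp":[-0.04,-0.019,-0.145],"rotation":[0,0,0],"fingers":0.6},{"dp":[-0.08,-0.038,-0.145],"rotation":[0,0,0],"fingers":0.6},{"dp":[-0.12,-0.057,-0.145],"rotation":[0,0,0],"fingers":0.6},{"dp":[-0.16,-0.076,-0.145],"rotation":[0,0,0],"fingers":0.6},{"dp":[-0.2,-0.094,-0.145],"rotation":[0,0,0],"fingers":0.6},{"dp":[-0.2106,-0.0993,-0.145],"rotation":[-0.002,0,0.001],"fingers":0.6},{"dp":[-0.2106,-0.0993,-0.12],"rotation":[-0.002,0,0.001],"fingers":0.6},{"dp":[-0.2106,-0.0993,-0.07],"rotation":[-0.002,0,0.001],"fingers":0.6},{"dp":[-0.2106,-0.0993,-0.05],"rotation":[-0.002,0,0.001],"fingers":0.6},{"dp":[-0.2106,-0.0993,-0.05],"rotation":[-0.002,0,0.001],"fingers":0.6}]'
python3 - <<'E'
from h import *
cv2.imwrite("pics/w13.png",arm.get_image("wrist"))
go([*pk(.022,-.07),.057],BY-np.pi/2)
E
```

```text
clock: 24.12
position: [0.6249, 0.0202, 0.1031]
ee_rot: [2.362, -2.067, -0.002]
force: [0.3, -0.2, -0.4]
width: 0.422
t 24.18 pos [0.6261 0.0203 0.1046] yaw -1.438 tilt [-0.0005 -0.0007] w 0.426 F [ 0.5  0.1 -0.5]
 dp [-0.0008 -0.0002  0.0476]  rot [ 0.0005 -0.0007 -0.0011]
```

View pics/w13.png

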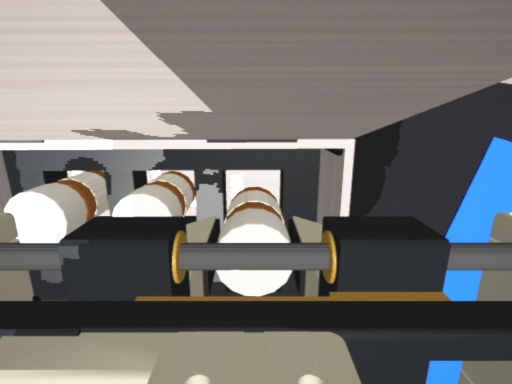

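```bash
python3 -m pendant '[{"dp":[-0.001,0,0.015],"rotation":[0,0,0],"fingers":0.6},{"dp":[-0.001,0,0.03],"rotation":[0,0,0],"fingers":0.6},{"dp":[-0.001,0,0.042],"rotation":[0,0,0],"fingers":0.6},{"dp":[-0.001,0,0.0465],"rotation":[0,0,0],"fingers":0.6},{"dp":[-0.001,0,0.0475],"rotation":[0,0,0],"fingers":0.6}]'
```

```text
clock: 24.8
position: [0.6261, 0.0212, 0.0574]
ee_rot: [2.363, -2.069, 0.0]
force: [-2.5, -0.0, 9.2]
width: 0.424
```

Seated. I'll release it and retreat, then go for bottle 4 at (0.637,-0.2425).

```bash
python3 -m pendant '[{"dp":[0,0,0],"rotation":[0,0,0],"fingers":-0.12},{"dp":[0,0,0],"rotation":[0,0,0],"fingers":-0.12},{"dp":[0,0,-0.005],"rotation":[0,0,0],"fingers":-0.12},{"dp":[0,0,-0.04],"rotation":[0,0,0],"fingers":-0.12},{"dp":[0,0,-0.1],"rotation":[0,0,0],"fingers":-0.12},{"dp":[0,0,-0.13],"rotation":[0,0,0],"fingers":-0.12}]'
python3 - <<'E'
from h import *
go([.6367,-.2426,.12],BY-np.pi/2)
E
```

```text
clock: 25.55
position: [0.6274, 0.0212, 0.191]
ee_rot: [-2.362, 2.068, -0.005]
force: [0.1, -0.2, -0.8]
width: 0.56
t 25.55 pos [0.6274 0.0212 0.191 ] yaw -1.438 tilt [ 0.0038 -0.0002] w 0.56 F [ 0.1 -0.2 -0.8]
 dp [0.2626 0.0259 0.0711]  rot [-0.0037 -0.0007 -0.0015]
```

```bash
python3 -m pendant '[{"dp":[0.05,0.005,0],"rotation":[0,0,0],"fingers":-0.4},{"dp":[0.1,0.01,0],"rotation":[0,0,0],"fingers":-0.4},{"dp":[0.15,0.015,0],"rotation":[0,0,0],"fingers":-0.4},{"dp":[0.2,0.02,0],"rotation":[0,0,0],"fingers":-0.4},{"dp":[0.25,0.025,0.02],"rotation":[-0.003,0,0],"fingers":-0.4},{"dp":[0.2626,0.026,0.05],"rotation":[-0.0037,0,-0.001],"fingers":-0.4},{"dp":[0.2626,0.026,0.071],"rotation":[-0.0037,0,-0.001],"fingers":-0.4},{"dp":[0.2626,0.026,0.071],"rotation":[-0.0037,0,-0.001],"fingers":-0.4},{"dp":[0.2626,0.026,0.071],"rotation":[-0.0037,0,-0.001],"fingers":-0.4}]'
python3 - <<'E'
from h import *
im=arm.get_image("wrist")
for c,s in blobs(im.min(2)>200,1000):print(c,s,ray("wrist",c,.082).round(4))
go([.6367,-.2426,.053],BY-np.pi/2)
E
```

```text
clock: 26.68
position: [0.6372, -0.2425, 0.1213]
ee_rot: [-2.365, 2.068, -0.003]
force: [0.4, 0.4, -0.2]
width: 0.698
[235.7  25.4] [ 145    0  176   61 8854] [[ 0.7544 -0.2155  0.082 ]]
[254.7 212.9] [ 228  188   54   51 2188] [[ 0.6378 -0.2429  0.082 ]]
t 26.73 pos [ 0.6374 -0.2425  0.1216] yaw -1.437 tilt [ 0.002  -0.0012] w 0.703 F [-0.   0.7  0.5]
 dp [-0.0001  0.0008  0.0686]  rot [-0.0018 -0.0015  0.    ]
```

```bash
python3 -m pendant '[{"dp":[0,0,0.05],"rotation":[-0.002,-0.001,0],"fingers":-0.4},{"dp":[0,0,0.0685],"rotation":[-0.002,-0.001,0],"fingers":-0.2},{"dp":[0,0,0.0685],"rotation":[-0.002,-0.001,0],"fingers":0.6},{"dp":[0,0,0.0685],"rotation":[-0.002,-0.001,0],"fingers":0.6},{"dp":[0,0,0.0685],"rotation":[-0.002,-0.001,0],"fingers":0.6},{"dp":[0,0,0.0685],"rotation":[-0.002,-0.001,0],"fingers":0.6}]' 55
python3 - <<'E'
from h import *
go([*pk(-.038,.07),.2],BY-np.pi/2)
E
```

```text
clock: 27.48
position: [0.6385, -0.2431, 0.0546]
ee_rot: [-2.365, 2.067, -0.004]
force: [-0.3, -0.5, 5.8]
width: 0.426
t 27.48 pos [ 0.6385 -0.2431  0.0546] yaw -1.437 tilt [ 0.0023 -0.0013] w 0.426 F [-0.3 -0.5  5.8]
 dp [-0.4033  0.0366 -0.1461]  rot [-0.0021 -0.0016 -0.    ]
```

```bash
python3 -m pendant '[{"dp":[0,0,-0.06],"rotation":[0,0,0],"fingers":0.6},{"dp":[0,0,-0.12],"rotation":[0,0,0],"fingers":0.6},{"dp":[-0.05,0.005,-0.146],"rotation":[0,0,0],"fingers":0.6},{"dp":[-0.1,0.01,-0.146],"rotation":[0,0,0],"fingers":0.6},{"dp":[-0.15,0.014,-0.146],"rotation":[0,0,0],"fingers":0.6},{"dp":[-0.2,0.018,-0.146],"rotation":[0,0,0],"fingers":0.6},{"dp":[-0.25,0.023,-0.146],"rotation":[0,0,0],"fingers":0.6},{"dp":[-0.3,0.027,-0.146],"rotation":[0,0,0],"fingers":0.6},{"dp":[-0.35,0.032,-0.146],"rotation":[0,0,0],"fingers":0.6},{"dp":[-0.39,0.036,-0.146],"rotation":[0,0,0],"fingers":0.6},{"dp":[-0.4033,0.0366,-0.146],"rotation":[-0.002,-0.001,0],"fingers":0.6},{"dp":[-0.4033,0.0366,-0.146],"rotation":[-0.002,-0.001,0],"fingers":0.6},{"dp":[-0.4033,0.0366,-0.11],"rotation":[-0.002,-0.001,0],"fingers":0.6},{"dp":[-0.4033,0.0366,-0.07],"rotation":[-0.002,-0.001,0],"fingers":0.6},{"dp":[-0.4033,0.0366,-0.05],"rotation":[-0.002,-0.001,0],"fingers":0.6},{"dp":[-0.4033,0.0366,-0.05],"rotation":[-0.002,-0.001,0],"fingers":0.6}]'
python3 - <<'E'
from h import *
cv2.imwrite("pics/w14.png",arm.get_image("wrist"))
go([*pk(-.038,.07),.057],BY-np.pi/2)
E
```

```text
clock: 29.48
position: [0.5478, 0.1493, 0.1027]
ee_rot: [2.36, -2.069, 0.0]
force: [0.3, -1.0, 0.1]
width: 0.428
t 29.52 pos [0.5486 0.1498 0.104 ] yaw -1.439 tilt [-0.0003 -0.0017] w 0.423 F [-0.6 -0.5 -0.4]
 dp [-0.0022  0.0003  0.047 ]  rot [ 0.0005 -0.0016 -0.0025]
```

View pics/w14.png

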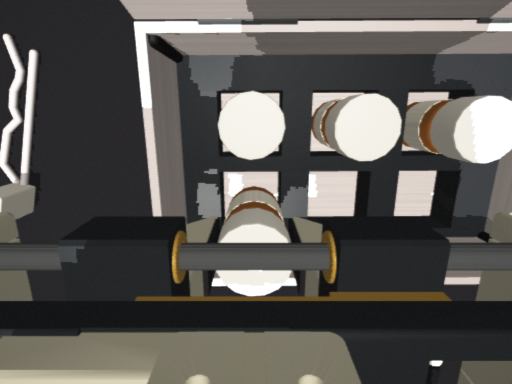

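```bash
python3 -m pendant '[{"dp":[-0.002,0,0.015],"rotation":[0,-0.001,-0.002],"fingers":0.6},{"dp":[-0.002,0,0.03],"rotation":[0,-0.001,-0.002],"fingers":0.6},{"dp":[-0.002,0,0.042],"rotation":[0,-0.001,-0.002],"fingers":0.6},{"dp":[-0.002,0,0.046],"rotation":[0,-0.001,-0.002],"fingers":0.6},{"dp":[-0.002,0,0.047],"rotation":[0,-0.001,-0.002],"fingers":0.6}]'
```

```text
clock: 30.15
position: [0.548, 0.1517, 0.0576]
ee_rot: [2.364, -2.067, -0.001]
force: [-7.0, -1.6, 19.2]
width: 0.428
```

```bash
python3 -m pendant '[{"dp":[0,0,0],"rotation":[0,0,0],"fingers":-0.12},{"dp":[0,0,0],"rotation":[0,0,0],"fingers":-0.12},{"dp":[0,0,-0.005],"rotation":[0,0,0],"fingers":-0.12},{"dp":[0,0,-0.04],"rotation":[0,0,0],"fingers":-0.12},{"dp":[0,0,-0.1],"rotation":[0,0,0],"fingers":-0.12},{"dp":[0,0,-0.13],"rotation":[0,0,0],"fingers":-0.12}]'
python3 - <<'E'
from h import *
cv2.imwrite("pics/w15.png",arm.get_image("wrist"))
go([.5342,-.3157,.12],BY-np.pi/2)
E
```

```text
clock: 30.9
position: [0.5494, 0.1519, 0.191]
ee_rot: [-2.363, 2.067, -0.002]
force: [0.6, 0.1, 0.6]
width: 0.559
t 30.95 pos [0.5508 0.1522 0.1939] yaw -1.438 tilt [0.006  0.0022] w 0.561 F [1.2 0.6 2.4]
 dp [0.4617 0.079  0.0728]  rot [-0.0063  0.0014 -0.0009]
```

View pics/w15.png

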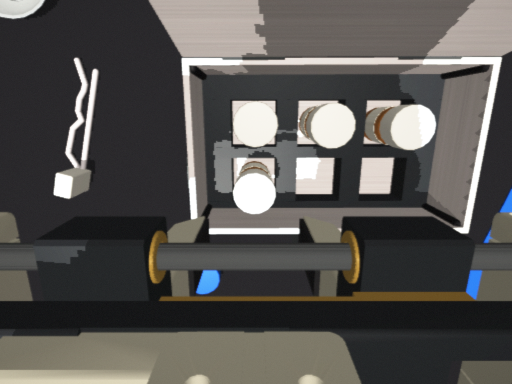

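```bash
python3 -m pendant '[{"dp":[0.05,0.008,0],"rotation":[0,0,0],"fingers":-0.4},{"dp":[0.1,0.017,0],"rotation":[0,0,0],"fingers":-0.4},{"dp":[0.15,0.025,0],"rotation":[0,0,0],"fingers":-0.4},{"dp":[0.2,0.034,0],"rotation":[0,0,0],"fingers":-0.4},{"dp":[0.25,0.043,0],"rotation":[0,0,0],"fingers":-0.4},{"dp":[0.3,0.051,0],"rotation":[0,0,0],"fingers":-0.4},{"dp":[0.35,0.06,0],"rotation":[0,0,0],"fingers":-0.4},{"dp":[0.4,0.068,0.02],"rotation":[0,0,0],"fingers":-0.4},{"dp":[0.45,0.077,0.04],"rotation":[-0.006,0,0],"fingers":-0.4},{"dp":[0.4617,0.079,0.07],"rotation":[-0.006,0.001,0],"fingers":-0.4},{"dp":[0.4617,0.079,0.073],"rotation":[-0.006,0.001,-0.001],"fingers":-0.4},{"dp":[0.4617,0.079,0.073],"rotation":[-0.006,0.001,-0.001],"fingers":-0.4}]'
python3 - <<'E'
from h import *
im=arm.get_image("wrist");cv2.imwrite("pics/w16.png",im)
for c,s in blobs(im.min(2)>200,1000):print(c,s,ray("wrist",c,.082).round(4))
go([.5342,-.3157,.053],BY-np.pi/2)
E
```

```text
clock: 32.45
position: [0.5348, -0.3145, 0.1202]
ee_rot: [-2.366, 2.065, 0.001]
force: [-0.2, -0.2, 0.5]
width: 0.701
[256.6 213.6] [ 229  187   56   54 2370] [[ 0.5355 -0.3161  0.082 ]]
[ 67.3 377.7] [   0  370  150   14 1687] [[ 0.3729 -0.1813  0.082 ]]
t 32.5 pos [ 0.5352 -0.3145  0.1208] yaw -1.435 tilt [0.0014 0.0008] w 0.698 F [ 0.7 -0.2 -0.5]
 dp [0.0011 0.0013 0.0678]  rot [-0.0015  0.0006  0.0019]
```

```bash
python3 -m pendant '[{"dp":[0.0015,0,0.05],"rotation":[-0.0015,0,0.002],"fingers":-0.3},{"dp":[0.0015,0,0.068],"rotation":[-0.0015,0,0.002],"fingers":-0.2},{"dp":[0.0015,0,0.068],"rotation":[-0.0015,0,0.002],"fingers":0.6},{"dp":[0.0015,0,0.068],"rotation":[-0.0015,0,0.002],"fingers":0.6},{"dp":[0.0015,0,0.068],"rotation":[-0.0015,0,0.002],"fingers":0.6},{"dp":[0.0015,0,0.068],"rotation":[-0.0015,0,0.002],"fingers":0.6}]' 55
python3 - <<'E'
from h import *
go([*pk(-.038,-.07),.2],BY-np.pi/2)
E
```

```text
clock: 33.25
position: [0.5364, -0.3164, 0.0543]
ee_rot: [-2.364, 2.067, -0.003]
force: [0.4, 0.2, 6.9]
width: 0.423
t 33.25 pos [ 0.5364 -0.3164  0.0543] yaw -1.437 tilt [ 0.0022 -0.0003] w 0.423 F [0.4 0.2 6.9]
 dp [-0.3224 -0.0743 -0.1458]  rot [-0.0021 -0.0006 -0.0001]
```

```bash
python3 -m pendant '[{"dp":[0,0,-0.06],"rotation":[0,0,0],"fingers":0.6},{"dp":[0,0,-0.12],"rotation":[0,0,0],"fingers":0.6},{"dp":[-0.05,-0.012,-0.146],"rotation":[0,0,0],"fingers":0.6},{"dp":[-0.1,-0.023,-0.146],"rotation":[0,0,0],"fingers":0.6},{"dp":[-0.15,-0.035,-0.146],"rotation":[0,0,0],"fingers":0.6},{"dp":[-0.2,-0.046,-0.146],"rotation":[0,0,0],"fingers":0.6},{"dp":[-0.25,-0.058,-0.146],"rotation":[0,0,0],"fingers":0.6},{"dp":[-0.3,-0.069,-0.146],"rotation":[0,0,0],"fingers":0.6},{"dp":[-0.3224,-0.0743,-0.146],"rotation":[-0.002,-0.001,0],"fingers":0.6},{"dp":[-0.3224,-0.0743,-0.146],"rotation":[-0.002,-0.001,0],"fingers":0.6},{"dp":[-0.3224,-0.0743,-0.11],"rotation":[-0.002,-0.001,0],"fingers":0.6},{"dp":[-0.3224,-0.0743,-0.07],"rotation":[-0.002,-0.001,0],"fingers":0.6},{"dp":[-0.3224,-0.0743,-0.05],"rotation":[-0.002,-0.001,0],"fingers":0.6},{"dp":[-0.3224,-0.0743,-0.05],"rotation":[-0.002,-0.001,0],"fingers":0.6}]'
python3 - <<'E'
from h import *
cv2.imwrite("pics/w17.png",arm.get_image("wrist"))
go([*pk(-.038,-.07),.057],BY-np.pi/2)
E
```

```text
clock: 35.0
position: [0.5657, 0.0113, 0.1032]
ee_rot: [2.361, -2.069, -0.002]
force: [-0.6, 0.6, -0.0]
width: 0.423
t 35.05 pos [0.5667 0.0116 0.1044] yaw -1.439 tilt [-0.0005 -0.0004] w 0.425 F [ 0.6  0.9 -0.5]
 dp [-0.0016 -0.0002  0.0474]  rot [ 0.0006 -0.0003 -0.002 ]
```

View pics/w17.png

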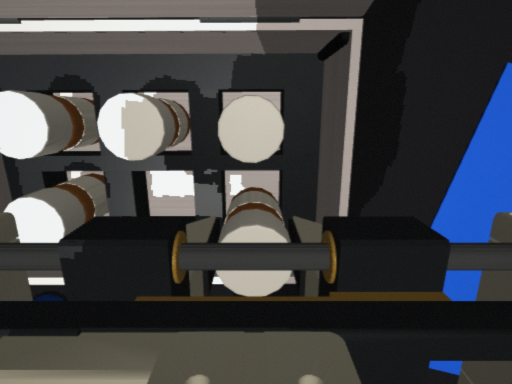

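```bash
python3 -m pendant '[{"dp":[-0.0015,0,0.015],"rotation":[0,0,-0.002],"fingers":0.6},{"dp":[-0.0015,0,0.03],"rotation":[0,0,-0.002],"fingers":0.6},{"dp":[-0.0015,0,0.042],"rotation":[0,0,-0.002],"fingers":0.6},{"dp":[-0.0015,0,0.046],"rotation":[0,0,-0.002],"fingers":0.6},{"dp":[-0.0015,0,0.0472],"rotation":[0,0,-0.002],"fingers":0.6}]'
```

```text
clock: 35.67
position: [0.5662, 0.013, 0.0573]
ee_rot: [2.364, -2.067, -0.001]
force: [-4.6, 0.6, 12.1]
width: 0.425
```

```bash
python3 -m pendant '[{"dp":[0,0,0],"rotation":[0,0,0],"fingers":-0.12},{"dp":[0,0,0],"rotation":[0,0,0],"fingers":-0.12},{"dp":[0,0,-0.005],"rotation":[0,0,0],"fingers":-0.12},{"dp":[0,0,-0.04],"rotation":[0,0,0],"fingers":-0.12},{"dp":[0,0,-0.1],"rotation":[0,0,0],"fingers":-0.12},{"dp":[0,0,-0.16],"rotation":[0,0,0],"fingers":-0.12},{"dp":[0,0,-0.2],"rotation":[0,0,0],"fingers":-0.12},{"dp":[0,0,-0.2],"rotation":[0,0,0],"fingers":-0.12}]'
python3 - <<'E'
from h import *
for n in("top","scene","wrist"): cv2.imwrite(f"pics/{n}18.png",arm.get_image(n))
go()
E
```

```text
clock: 36.67
position: [0.5684, 0.013, 0.2612]
ee_rot: [-2.362, 2.065, -0.006]
force: [0.6, -0.4, -0.8]
width: 0.558
t 36.83 pos [0.5659 0.0132 0.2565] yaw -1.437 tilt [-0.0027 -0.0002] w 0.56 F [-1.1 -0.   0.2]
 dp None  rot [0.0027 0.0001 0.    ]
```

View pics/wrist18.png

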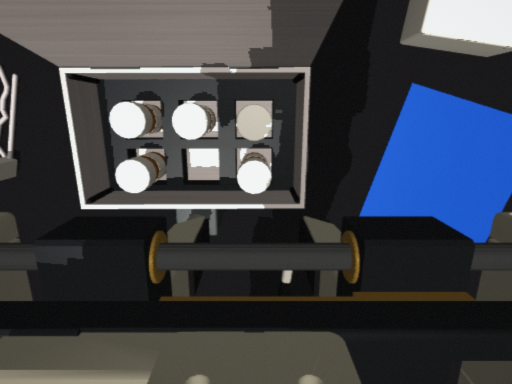

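View pics/scene18.png

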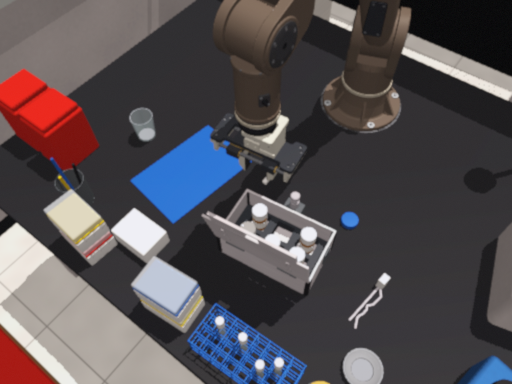

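```bash
python3 - <<'E'
from h import *
def W(x,y,z): return np.array([*pk(x,y),z])
im=cv2.imread("pics/top18.png");cv2.imwrite("pics/t18.png",cv2.resize(im[50:230,100:280],None,fx=4,fy=4,interpolation=cv2.INTER_CUBIC))
for a in np.arange(1.7,2.06,.05):
    x=.075-.196*np.cos(a);z=.0965+.196*np.sin(a)
    print(round(a,2),round(x,3),round(z,3),"top",proj("top",[W(x,.101,z),W(x,-.101,z)]).round(1).tolist(),"scene",proj("scene",[W(x,.101,z),W(x,-.101,z)]).round(1).tolist())
E
```

```text
1.7 0.1 0.291 top [[163.9, 126.4], [246.2, 113.5]] scene [[300.4, 247.9], [211.8, 204.0]]
1.75 0.11 0.289 top [[163.5, 122.7], [245.6, 109.9]] scene [[298.1, 252.2], [209.3, 208.0]]
1.8 0.12 0.287 top [[163.1, 119.2], [245.0, 106.5]] scene [[295.8, 256.7], [206.9, 212.0]]
1.85 0.129 0.285 top [[162.8, 115.8], [244.4, 103.1]] scene [[293.4, 261.2], [204.5, 216.2]]
1.9 0.138 0.282 top [[162.5, 112.6], [243.9, 99.9]] scene [[291.1, 265.8], [202.1, 220.4]]
1.95 0.148 0.279 top [[162.3, 109.4], [243.3, 96.9]] scene [[288.8, 270.5], [199.8, 224.7]]
2.0 0.157 0.275 top [[162.1, 106.5], [242.8, 94.0]] scene [[286.5, 275.2], [197.5, 229.0]]
2.05 0.165 0.27 top [[161.9, 103.7], [242.3, 91.2]] scene [[284.3, 279.9], [195.4, 233.4]]
```

View pics/t18.png

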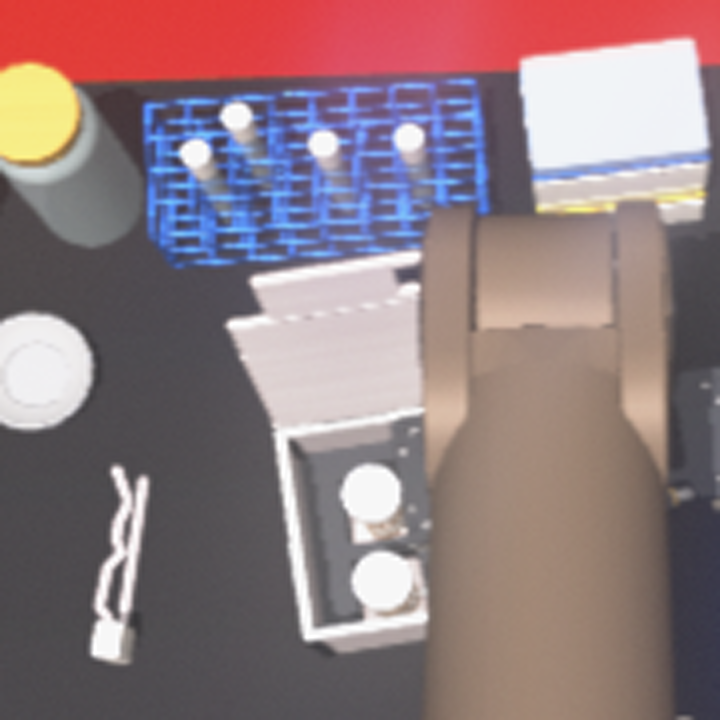

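```bash
python3 - <<'E'
from h import *
go([*pk(.175,.04),.36],BY-np.pi/2)
go([*pk(.175,.04),.255],BY-np.pi/2)
E
```

```text
t 36.83 pos [0.5659 0.0132 0.2565] yaw -1.437 tilt [-0.0027 -0.0002] w 0.56 F [-1.1 -0.   0.2]
 dp [-0.1099 -0.2136 -0.104 ]  rot [0.0027 0.0001 0.0001]
t 36.83 pos [0.5659 0.0132 0.2565] yaw -1.437 tilt [-0.0027 -0.0002] w 0.56 F [-1.1 -0.   0.2]
 dp [-0.1099 -0.2138  0.001 ]  rot [0.0027 0.0001 0.0001]
```

```bash
python3 -m pendant '[{"dp":[0,0,-0.06],"rotation":[0,0,0],"fingers":1},{"dp":[0,0,-0.11],"rotation":[0,0,0],"fingers":1},{"dp":[0,0,-0.11],"rotation":[0,0,0],"fingers":1},{"dp":[-0.025,-0.05,-0.115],"rotation":[0,0,0],"fingers":1},{"dp":[-0.05,-0.1,-0.115],"rotation":[0,0,0],"fingers":1},{"dp":[-0.075,-0.15,-0.115],"rotation":[0,0,0],"fingers":1},{"dp":[-0.11,-0.2,-0.11],"rotation":[0,0,0],"fingers":1},{"dp":[-0.11,-0.2138,-0.105],"rotation":[0.003,0,0],"fingers":1},{"dp":[-0.11,-0.2138,-0.105],"rotation":[0.003,0,0],"fingers":1},{"dp":[-0.11,-0.2138,-0.105],"rotation":[0.003,0,0],"fingers":1}]' 20
python3 - <<'E'
from h import *
for n in("scene",): cv2.imwrite(f"pics/{n}19.png",arm.get_image(n))
print(arm.observe()["joints"].round(2))
go([*pk(.175,.04),.255],BY-np.pi/2)
E
```

```text
clock: 38.08
position: [0.7628, 0.1498, 0.3603]
ee_rot: [2.363, -2.068, -0.001]
force: [0.0, 0.9, -0.2]
width: 0.003
[-0.41  0.68  0.36  0.86 -0.22  1.63 -1.58]
t 38.12 pos [0.7628 0.1498 0.3613] yaw -1.438 tilt [0.0002 0.0001] w 0.006 F [0.3 0.1 0.8]
 dp [-0.0007 -0.0004  0.1063]  rot [-0.0002  0.0001 -0.001 ]
```

View pics/scene19.png

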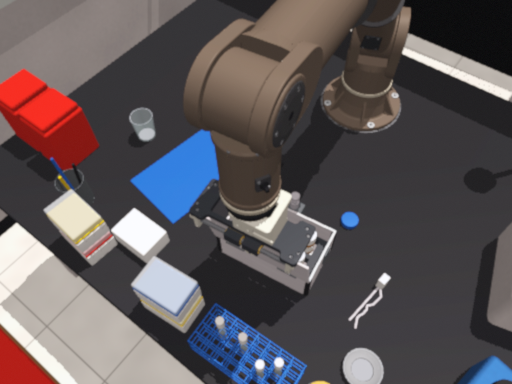

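```bash
python3 -m pendant '[{"dp":[0,-0.002,0.04],"rotation":[0,0,0],"fingers":1},{"dp":[0,-0.002,0.08],"rotation":[0,0,0],"fingers":1},{"dp":[0,-0.002,0.106],"rotation":[0,0,0],"fingers":1},{"dp":[0,-0.002,0.106],"rotation":[0,0,0],"fingers":1}]'
python3 - <<'E'
from h import *
for n in("scene","wrist"): cv2.imwrite(f"pics/{n}20.png",arm.get_image(n))
s=cv2.imread("pics/scene20.png")[140:300,170:340];cv2.imwrite("pics/s20.png",cv2.resize(s,None,fx=4,fy=4,interpolation=cv2.INTER_CUBIC))
go([*pk(.1,.04),.255],BY-np.pi/2)
E
```

```text
clock: 38.62
position: [0.7631, 0.1495, 0.2541]
ee_rot: [2.362, -2.068, -0.003]
force: [-0.1, -0.6, -0.4]
width: 0.004
t 38.73 pos [0.7649 0.1498 0.2573] yaw -1.438 tilt [0.0021 0.0006] w 0.007 F [-0.3  1.  -0.7]
 dp [-0.001   0.0767  0.0021]  rot [-0.0022  0.0003 -0.0014]
```

View pics/s20.png

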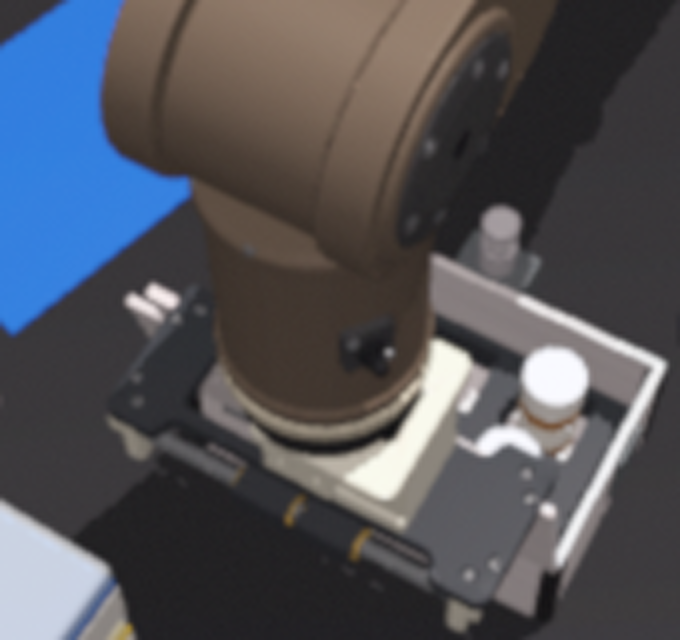

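View pics/wrist20.png

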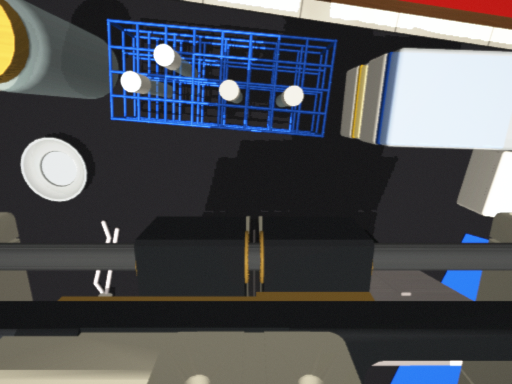

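```bash
python3 -m pendant '[{"dp":[0,0.02,0],"rotation":[0,0,0],"fingers":1},{"dp":[0,0.04,0],"rotation":[0,0,0],"fingers":1},{"dp":[0,0.055,0],"rotation":[0,0,0],"fingers":1},{"dp":[0,0.07,0],"rotation":[0,0,0],"fingers":1}]'
```

```text
clock: 39.22
position: [0.6969, 0.1405, 0.2607]
ee_rot: [-2.358, 2.065, -0.008]
force: [3.5, 1.0, 1.5]
width: 0.003
```

```bash
python3 -m pendant '[{"dp":[0,0.015,0],"rotation":[0,0,0],"fingers":1},{"dp":[0,0.03,0],"rotation":[0,0,0],"fingers":1},{"dp":[0,0.045,0],"rotation":[0,0,0],"fingers":1},{"dp":[0,0.06,0],"rotation":[0,0,0],"fingers":1}]'
python3 - <<'E'
from h import *
for n in("scene","wrist"): cv2.imwrite(f"pics/{n}21.png",arm.get_image(n))
s=cv2.imread("pics/scene21.png")[140:300,170:340];cv2.imwrite("pics/s21.png",cv2.resize(s,None,fx=4,fy=4,interpolation=cv2.INTER_CUBIC))
go([*pk(.1,.04),.255],BY-np.pi/2)
E
```

```text
clock: 39.72
position: [0.6386, 0.1324, 0.2629]
ee_rot: [-2.354, 2.063, -0.012]
force: [2.2, -0.1, -0.2]
width: 0.005
t 39.83 pos [0.6376 0.1324 0.2629] yaw -1.439 tilt [0.0118 0.0036] w 0.004 F [ 0.9  0.9 -0.6]
 dp [-0.0014 -0.0517  0.0085]  rot [-0.0122  0.002  -0.0019]
```

View pics/s21.png

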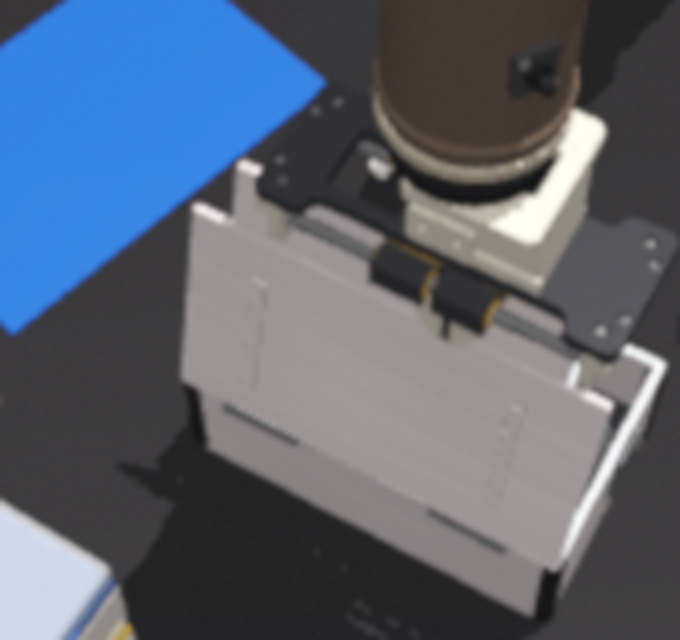

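```bash
python3 -m pendant '[{"dp":[-0.004,0.015,0.008],"rotation":[-0.006,0,0],"fingers":1},{"dp":[-0.008,0.03,0.018],"rotation":[-0.012,0,0],"fingers":1},{"dp":[-0.012,0.044,0.029],"rotation":[-0.012,0,0],"fingers":1},{"dp":[-0.015,0.055,0.036],"rotation":[-0.012,0,0],"fingers":1},{"dp":[-0.015,0.064,0.042],"rotation":[-0.012,0,0],"fingers":1},{"dp":[-0.015,0.073,0.05],"rotation":[-0.012,0,0],"fingers":1},{"dp":[-0.015,0.0815,0.059],"rotation":[-0.012,0,0],"fingers":1},{"dp":[-0.015,0.0815,0.059],"rotation":[-0.012,0,0],"fingers":1}]'
python3 - <<'E'
from h import *
for n in("scene","wrist"): cv2.imwrite(f"pics/{n}22.png",arm.get_image(n))
s=cv2.imread("pics/scene22.png")[140:300,170:340];cv2.imwrite("pics/s22.png",cv2.resize(s,None,fx=4,fy=4,interpolation=cv2.INTER_CUBIC))
go([*pk(-.06,.055),.164],BY-np.pi/2)
E
```

```text
clock: 40.83
position: [0.5543, 0.1365, 0.202]
ee_rot: [2.363, -2.07, -0.004]
force: [0.5, 0.2, 0.6]
width: 0.001
t 40.92 pos [0.5554 0.1368 0.2028] yaw -1.439 tilt [-0.0006  0.002 ] w 0.007 F [-0.6 -0.4 -0.2]
 dp [-0.0008  0.0273  0.0388]  rot [ 0.0003  0.0021 -0.0018]
```

View pics/s22.png

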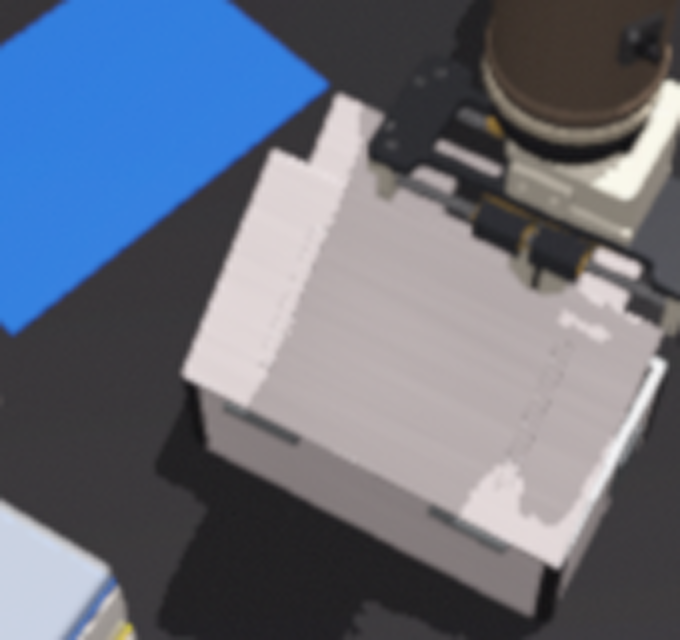

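```bash
python3 -m pendant '[{"dp":[-0.001,0.014,0.018],"rotation":[0,0.002,-0.002],"fingers":1},{"dp":[-0.001,0.027,0.038],"rotation":[0,0.002,-0.002],"fingers":1},{"dp":[-0.001,0.033,0.054],"rotation":[0,0.002,-0.002],"fingers":1},{"dp":[-0.001,0.038,0.069],"rotation":[0,0.002,-0.002],"fingers":1},{"dp":[-0.001,0.041,0.08],"rotation":[0,0.002,-0.002],"fingers":1},{"dp":[-0.001,0.042,0.09],"rotation":[0,0.002,-0.002],"fingers":1},{"dp":[-0.001,0.042,0.09],"rotation":[0,0.002,-0.002],"fingers":1}]'
python3 - <<'E'
from h import *
go([*pk(-.085,.055),.103],BY-np.pi/2)
E
```

```text
clock: 41.8
position: [0.5132, 0.1324, 0.1122]
ee_rot: [2.364, -2.067, -0.001]
force: [-0.1, -0.0, 0.7]
width: 0.008
t 41.8 pos [0.5132 0.1324 0.1122] yaw -1.437 tilt [-0.0016 -0.0005] w 0.008 F [-0.1 -0.   0.7]
 dp [0.0003 0.0099 0.0092]  rot [ 0.0016 -0.0003  0.0002]
```

```bash
python3 -m pendant '[{"dp":[0,0.004,0.003],"rotation":[0,0,0],"fingers":1},{"dp":[0,0.005,0.006],"rotation":[0,0,0],"fingers":1},{"dp":[0,0.005,0.009],"rotation":[0,0,0],"fingers":1},{"dp":[0,0.005,0.01],"rotation":[0,0,0],"fingers":1}]'
```

```text
clock: 42.3
position: [0.5082, 0.1318, 0.1027]
ee_rot: [2.365, -2.067, -0.002]
force: [-4.9, -0.9, 16.8]
width: 0.002
```

```bash
python3 -m pendant '[{"dp":[0,0,0.002],"rotation":[0,0,0],"fingers":1},{"dp":[0,0,0.002],"rotation":[0,0,0],"fingers":1},{"dp":[0,0,-0.03],"rotation":[0,0,0],"fingers":1},{"dp":[0,0,-0.09],"rotation":[0,0,0],"fingers":1},{"dp":[0,0,-0.15],"rotation":[0,0,0],"fingers":0},{"dp":[-0.06,0,-0.2],"rotation":[0,0,0],"fingers":-0.4},{"dp":[-0.12,0,-0.2],"rotation":[0,0,0],"fingers":-0.4},{"dp":[-0.16,0,-0.2],"rotation":[0,0,0],"fingers":-0.4},{"dp":[-0.16,0,-0.2],"rotation":[0,0,0],"fingers":-0.4}]'
python3 - <<'E'
from h import *
for n in("scene","top","wrist"): cv2.imwrite(f"pics/{n}23.png",arm.get_image(n))
s=cv2.imread("pics/scene23.png")[160:345,200:410];cv2.imwrite("pics/s23.png",cv2.resize(s,None,fx=3.5,fy=3,interpolation=cv2.INTER_CUBIC))
s=cv2.imread("pics/top23.png")[110:230,90:280];cv2.imwrite("pics/t23.png",cv2.resize(s,None,fx=4,fy=4,interpolation=cv2.INTER_CUBIC))
go()
E
```

```text
clock: 43.42
position: [0.4851, 0.2953, 0.3021]
ee_rot: [2.372, -2.058, -0.005]
force: [0.5, -0.3, -0.4]
width: 0.499
t 43.58 pos [0.4874 0.2892 0.3024] yaw -1.438 tilt [-0.002  -0.0012] w 0.632 F [ 0.7 -0.6  0.5]
 dp None  rot [ 0.0021 -0.001  -0.    ]
```

View pics/s23.png

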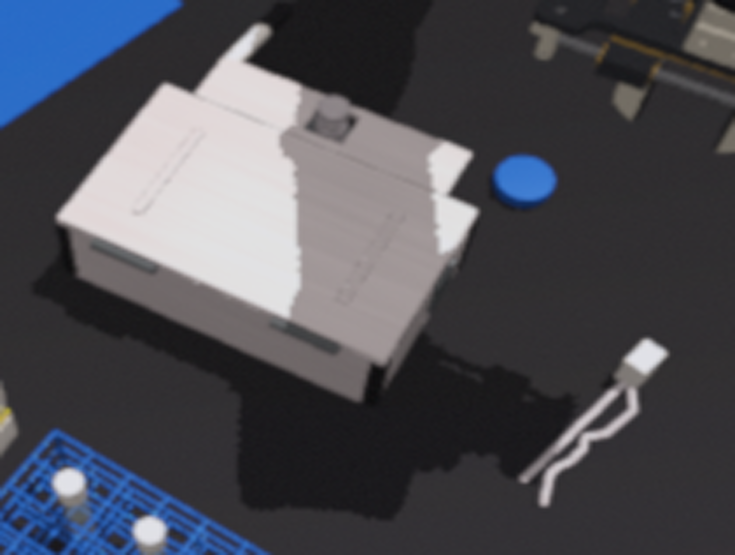

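View pics/t23.png

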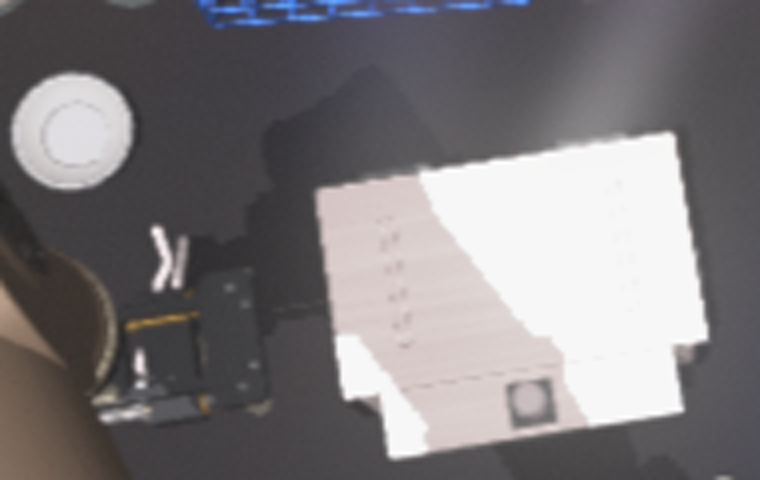

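View pics/wrist23.png

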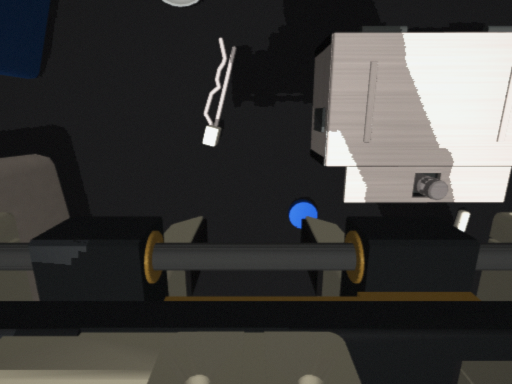

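```bash
python3 - <<'E'
from h import *
P=ray("wrist",[(212,133)],.04)[0];T=ray("wrist",[(234,48)],.003)[0];print(P.round(4),T.round(4),np.arctan2(T[1]-P[1],T[0]-P[0]))
a=-.2
go([P[0],P[1],.2],a-np.pi/2)
E
```

```text
[0.5195 0.3526 0.04  ] [0.6389 0.3379 0.003 ] -0.12216981949046139
t 43.58 pos [0.4874 0.2892 0.3024] yaw -1.438 tilt [-0.002  -0.0012] w 0.632 F [ 0.7 -0.6  0.5]
 dp [-0.0587 -0.0405  0.1022]  rot [ 0.0019 -0.0013  0.3332]
```

```bash
python3 -m pendant '[{"dp":[-0.03,-0.02,0.03],"rotation":[0,0,0.1],"fingers":-0.4},{"dp":[-0.055,-0.04,0.06],"rotation":[0.002,0,0.25],"fingers":-0.4},{"dp":[-0.055,-0.04,0.1],"rotation":[0.002,0,0.25],"fingers":-0.4},{"dp":[-0.055,-0.04,0.1],"rotation":[0.002,0,0.25],"fingers":-0.4},{"dp":[-0.055,-0.04,0.1],"rotation":[0.002,0,0.25],"fingers":-0.4}]'
python3 - <<'E'
from h import *
go()
im=arm.get_image("wrist");cv2.imwrite("pics/w24.png",im)
s=im[0:260,150:360];cv2.imwrite("pics/w24z.png",cv2.resize(s,None,fx=2.3,fy=2.3,interpolation=cv2.INTER_CUBIC))
print(arm.observe()["joints"].round(2))
E
```

```text
clock: 44.2
position: [0.5206, 0.3479, 0.2038]
ee_rot: [-2.086, 2.349, -0.002]
force: [0.3, 0.1, 0.0]
width: 0.702
t 44.2 pos [0.5206 0.3479 0.2038] yaw -1.689 tilt [ 0.0014 -0.0007] w 0.702 F [0.3 0.1 0. ]
 dp None  rot [-0.0015 -0.0005  0.    ]
[-0.88  0.46  0.3   1.62 -0.15  1.08 -2.23]
```

View pics/w24.png

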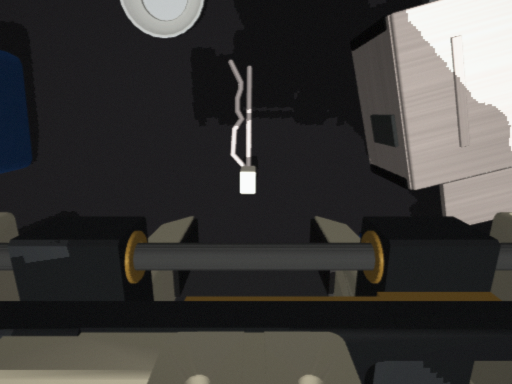

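```bash
python3 - <<'E'
from h import *
im=cv2.imread("pics/w24.png")
m=(im.max(2)>110);roi=np.zeros_like(m);roi[50:205,215:275]=1
w=(im.min(2)>215)
r2=np.zeros_like(m);r2[160:205,230:265]=1
for c,s in blobs(w&r2,60):print("grip top",c,s,ray("wrist",c,.04).round(4)); g=ray("wrist",c,.04)[0]
# straight leg columns: rightmost bright run per row
pts=[]
for v in range(72,160,6):
    row=im[v,243:262].astype(float).mean(1);row=np.clip(row-60,0,None)
    if row.max()>40: pts.append((243+(row*np.arange(19)).sum()/row.sum(),v))
P=ray("wrist",pts,.003);print(np.round(pts,1).tolist())
vx,vy,x0,y0=cv2.fitLine(P[:,:2].astype(np.float32),cv2.DIST_HUBER,0,.001,.001).ravel()
if vx<0: vx,vy=-vx,-vy
a=np.arctan2(vy,vx);d=np.array([x0,y0])-g[:2];lat=-d[0]*vy+d[1]*vx
print("leg angle",a,"leg lateral offset from grip",lat)
print("tip",ray("wrist",[(249.5,66)],.003))
go([*g[:2],.006],a-np.pi/2)
E
```

```text
grip top [247. 182.] [240 172  15  22 316] [[0.5154 0.3572 0.04  ]]
[[249.0, 72.0], [248.9, 78.0], [248.8, 84.0], [248.8, 90.0], [248.7, 96.0], [248.6, 102.0], [248.6, 108.0], [248.6, 114.0], [248.4, 120.0], [248.2, 126.0], [248.2, 132.0], [248.2, 138.0], [248.3, 144.0], [248.0, 150.0], [248.0, 156.0]]
leg angle -0.13442622 leg lateral offset from grip -0.00012863186334499503
tip [[0.64057182 0.3396512  0.003     ]]
t 44.25 pos [0.5208 0.3483 0.2044] yaw -1.689 tilt [0.0024 0.0003] w 0.703 F [ 0.6 -0.3  0.2]
 dp [-0.0081  0.0069  0.1984]  rot [-0.0023  0.0006  0.0162]
```

View pics/w24z.png

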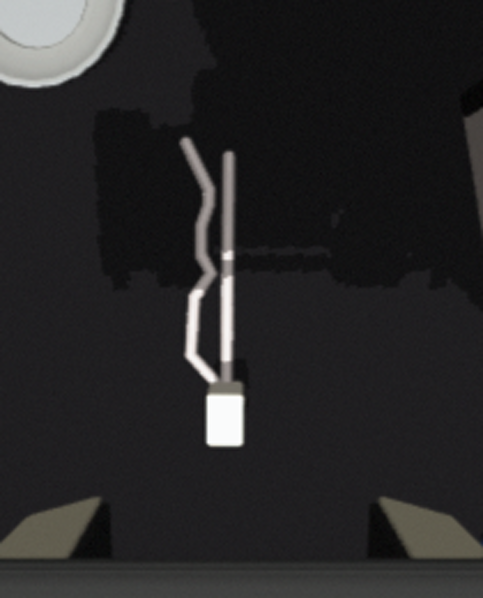

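```bash
python3 -m pendant '[{"dp":[-0.008,0.007,0.05],"rotation":[-0.002,0,0.016],"fingers":-0.4},{"dp":[-0.008,0.007,0.1],"rotation":[-0.002,0,0.016],"fingers":-0.4},{"dp":[-0.008,0.007,0.13],"rotation":[-0.002,0,0.016],"fingers":-0.4},{"dp":[-0.008,0.007,0.14],"rotation":[-0.002,0,0.016],"fingers":-0.4},{"dp":[-0.008,0.007,0.14],"rotation":[-0.002,0,0.016],"fingers":-0.4}]'
python3 - <<'E'
from h import *
go([.5154,.3572,.006],-.1344-np.pi/2)
cv2.imwrite("pics/w25.png",arm.get_image("wrist"))
E
```

```text
clock: 44.88
position: [0.5159, 0.3573, 0.0656]
ee_rot: [-2.066, 2.364, 0.0]
force: [-0.1, -0.2, 0.5]
width: 0.701
t 44.88 pos [0.5159 0.3573 0.0656] yaw -1.705 tilt [0.0016 0.0015] w 0.701 F [-0.1 -0.2  0.5]
 dp [0.0003 0.0006 0.0596]  rot [-0.0013  0.0017 -0.0002]
```

View pics/w25.png

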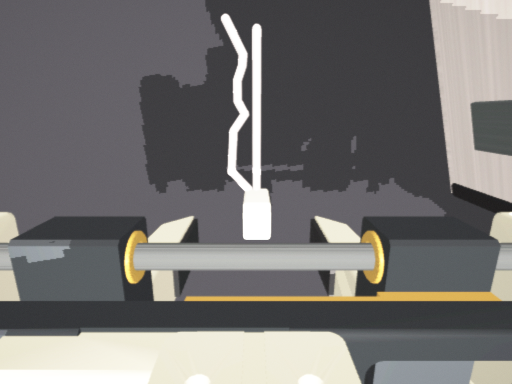

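```bash
python3 - <<'E'
from h import *
print(ray("wrist",[(257,218)],.04))
E
python3 -m pendant '[{"dp":[0,0,0.03],"rotation":[-0.001,0.001,0],"fingers":-0.4},{"dp":[0,0,0.05],"rotation":[-0.001,0.001,0],"fingers":-0.4},{"dp":[0,0,0.059],"rotation":[-0.001,0.001,0],"fingers":-0.2},{"dp":[0,0,0.059],"rotation":[-0.001,0.001,0],"fingers":0.2},{"dp":[0,0,0.059],"rotation":[-0.001,0.001,0],"fingers":0.9},{"dp":[0,0,0.059],"rotation":[-0.001,0.001,0],"fingers":0.9},{"dp":[0,0,0.059],"rotation":[-0.001,0.001,0],"fingers":0.9},{"dp":[0,0,0.059],"rotation":[-0.001,0.001,0],"fingers":0.9}]' 55
```

```text
[[0.51729882 0.35598273 0.04      ]]
clock: 45.92
position: [0.5165, 0.3578, 0.0076]
ee_rot: [-2.066, 2.364, 0.0]
force: [-0.9, -1.4, 3.4]
width: 0.192
```

```bash
python3 -m pendant '[{"dp":[0,0,-0.05],"rotation":[0,0,0],"fingers":0.9},{"dp":[0,0,-0.1],"rotation":[0,0,0],"fingers":0.9},{"dp":[0,0,-0.15],"rotation":[0,0,0],"fingers":0.9},{"dp":[0,0,-0.2],"rotation":[0,0,0],"fingers":0.9},{"dp":[0,0,-0.2],"rotation":[0,0,0],"fingers":0.9}]'
python3 - <<'E'
from h import *
go([*pk(-.099,-.17),.2],BY)
cv2.imwrite("pics/w26.png",arm.get_image("wrist"))
E
```

```text
clock: 46.55
position: [0.5183, 0.3587, 0.212]
ee_rot: [-2.06, 2.358, 0.0]
force: [0.3, 0.7, 0.1]
width: 0.199
t 46.55 pos [0.5183 0.3587 0.212 ] yaw -1.705 tilt [0.0075 0.0066] w 0.199 F [0.3 0.7 0.1]
 dp [ 0.4486 -0.062   0.0091]  rot [-7.0000e-04  1.0700e-02  1.3021e+00]
```

View pics/w26.png

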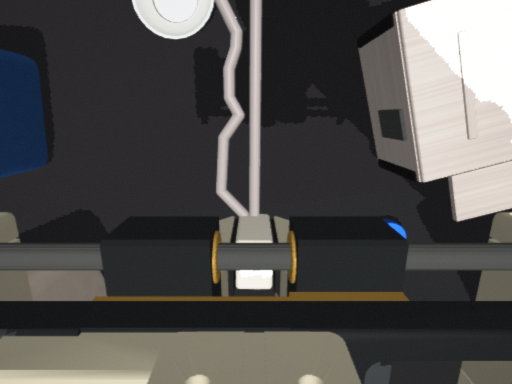

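```bash
python3 -m pendant '[{"dp":[0.03,-0.004,-0.03],"rotation":[0,0,-0.15],"fingers":0.9},{"dp":[0.07,-0.01,-0.03],"rotation":[0,0,-0.3],"fingers":0.9},{"dp":[0.11,-0.015,-0.03],"rotation":[0,0,-0.45],"fingers":0.9},{"dp":[0.15,-0.02,-0.03],"rotation":[0,0,-0.6],"fingers":0.9},{"dp":[0.19,-0.026,-0.03],"rotation":[0,0,-0.75],"fingers":0.9},{"dp":[0.23,-0.032,-0.03],"rotation":[0,0,-0.9],"fingers":0.9},{"dp":[0.27,-0.037,-0.03],"rotation":[0,0,-1.05],"fingers":0.9},{"dp":[0.31,-0.043,-0.03],"rotation":[0,0,-1.2],"fingers":0.9},{"dp":[0.35,-0.048,-0.03],"rotation":[0,0,-1.35],"fingers":0.9},{"dp":[0.39,-0.054,-0.03],"rotation":[0,0,-1.5],"fingers":0.9},{"dp":[0.43,-0.06,-0.03],"rotation":[0,0,-1.65],"fingers":0.9},{"dp":[0.4486,-0.062,-0.02],"rotation":[0,0,-1.8],"fingers":0.9},{"dp":[0.4486,-0.062,-0.01],"rotation":[0,0,-1.839],"fingers":0.9},{"dp":[0.4486,-0.062,-0.01],"rotation":[0,0,-1.839],"fingers":0.9},{"dp":[0.4486,-0.062,-0.01],"rotation":[0,0,-1.839],"fingers":0.9}]'
python3 - <<'E'
from h import *
go([*pk(-.099,-.17),.1145],BY)
for n in("scene","top","wrist"): cv2.imwrite(f"pics/{n}27.png",arm.get_image(n))
print(arm.observe()["joints"].round(2))
E
```

```text
clock: 48.48
position: [0.5179, -0.0944, 0.2171]
ee_rot: [-3.131, -0.209, -0.005]
force: [-0.2, 0.8, -0.5]
width: 0.197
t 48.48 pos [ 0.5179 -0.0944  0.2171] yaw 0.133 tilt [0.0031 0.0043] w 0.197 F [-0.2  0.8 -0.5]
 dp [0.0013 0.0003 0.1026]  rot [-0.0038 -0.0036 -0.0007]
[-0.03  0.28  0.14  1.84 -0.05  1.03  0.27]
```

View pics/wrist27.png

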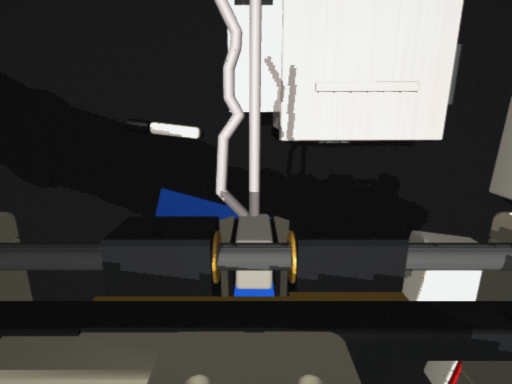

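View pics/scene27.png

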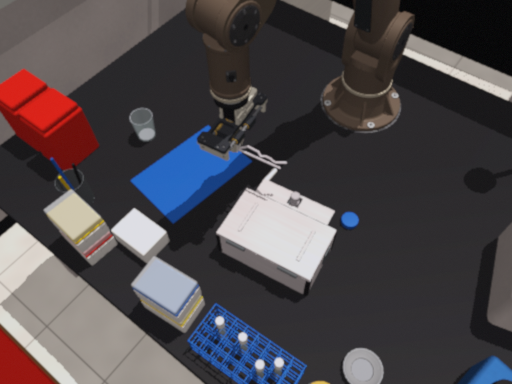

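```bash
python3 -m pendant '[{"dp":[0.001,-0.02,0],"rotation":[-0.004,-0.004,0],"fingers":0.9},{"dp":[0.001,-0.045,0],"rotation":[-0.004,-0.004,0],"fingers":0.9},{"dp":[0.001,-0.045,0],"rotation":[-0.004,-0.004,0],"fingers":0.9},{"dp":[0.001,-0.045,0],"rotation":[-0.004,-0.004,0],"fingers":0.9}]'
python3 - <<'E'
from h import *
go([*pk(-.099,-.17),.1145],BY)
im=arm.get_image("wrist");cv2.imwrite("pics/w28.png",im)
cv2.imwrite("pics/w28z.png",cv2.resize(im[0:130,180:340],None,fx=4.5,fy=4.5,interpolation=cv2.INTER_CUBIC))
s=cv2.resize(im,None,fx=1,fy=1)
E
```

```text
clock: 49.12
position: [0.5135, -0.0501, 0.2181]
ee_rot: [3.134, 0.21, 0.002]
force: [0.3, 0.1, -0.5]
width: 0.197
t 49.12 pos [ 0.5135 -0.0501  0.2181] yaw 0.134 tilt [ 0.0015 -0.0008] w 0.197 F [ 0.3  0.1 -0.5]
 dp [0.     0.0443 0.1036]  rot [ 0.001  -0.0014 -0.0001]
```

View pics/w28z.png

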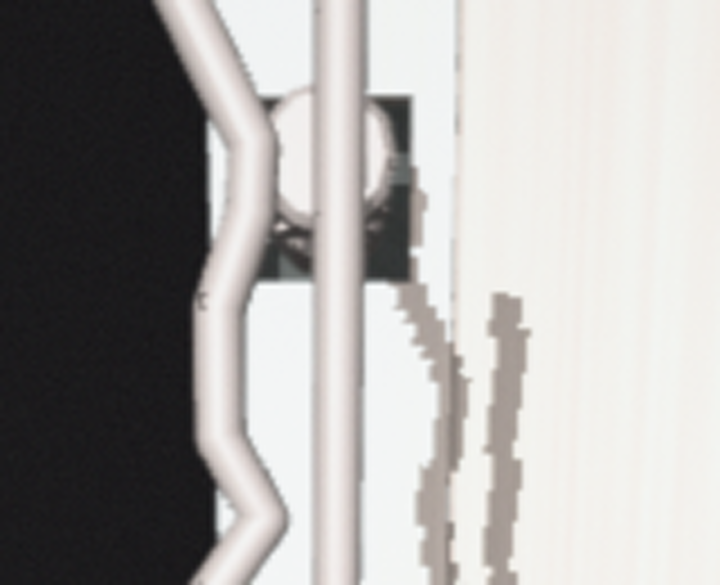

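```bash
python3 - <<'E'
from h import *
im=cv2.imread("pics/w28.png").astype(int)
for v in (22,26,30,34,38,42,45): print(v,"cols 236-276",im[v,236:276].mean(1).astype(int).tolist())
E
```

```text
22 cols 236-276 [175, 147, 103, 82, 82, 101, 154, 192, 212, 232, 237, 238, 235, 197, 179, 197, 212, 230, 238, 236, 226, 213, 196, 174, 141, 137, 129, 97, 75, 68, 67, 69, 70, 70, 82, 161, 232, 242, 242, 242]
26 cols 236-276 [212, 197, 175, 145, 180, 218, 235, 239, 240, 239, 239, 239, 235, 199, 180, 197, 214, 230, 238, 236, 226, 213, 196, 172, 146, 193, 229, 219, 171, 152, 102, 60, 51, 51, 67, 160, 232, 242, 242, 242]
30 cols 236-276 [232, 222, 208, 189, 163, 157, 227, 239, 238, 239, 239, 239, 236, 199, 181, 198, 213, 231, 238, 237, 226, 213, 197, 171, 144, 193, 233, 237, 223, 182, 158, 100, 59, 53, 73, 160, 233, 242, 243, 242]
34 cols 236-276 [234, 220, 204, 186, 158, 129, 195, 233, 239, 240, 239, 239, 236, 199, 183, 200, 214, 231, 238, 237, 227, 212, 196, 172, 143, 190, 232, 238, 235, 215, 174, 150, 115, 95, 104, 173, 233, 242, 243, 242]
38 cols 236-276 [231, 218, 200, 179, 148, 131, 224, 239, 240, 239, 240, 239, 236, 199, 182, 201, 216, 232, 238, 237, 226, 214, 196, 169, 141, 184, 232, 237, 216, 172, 150, 126, 107, 102, 101, 114, 165, 232, 242, 243]
42 cols 236-276 [229, 214, 198, 174, 140, 132, 221, 239, 240, 240, 239, 239, 237, 200, 185, 201, 215, 232, 239, 237, 225, 211, 195, 168, 145, 215, 224, 186, 158, 145, 107, 67, 53, 54, 61, 105, 153, 182, 229, 241]
45 cols 236-276 [227, 210, 194, 169, 133, 125, 160, 182, 210, 232, 239, 239, 237, 200, 183, 200, 215, 232, 239, 237, 226, 210, 193, 168, 128, 113, 110, 130, 104, 83, 64, 56, 53, 54, 66, 122, 158, 166, 177, 233]
```

```bash
python3 - <<'E'
from h import *
s=arm.observe();Rm=R.from_rotvec(s["ee_rot"])
T=lambda P:(Rm.inv().apply(P-s["position"])*1000).round(2)
print("post",T(ray("wrist",[(253.2,34)],.129)), ray("wrist",[(253.2,34)],.129))
print("slot",T(ray("wrist",[(254.0,34)],.1025)))
im=cv2.imread("pics/w28.png").astype(int)
zl=s["position"][2]-.0046
pts=[]
for v in range(6,200,12):
    r=im[v,:].mean(1)
    g=np.abs(np.diff(r)); 
    pts.append(v)
    seg=r[244:266]; 
    # dark-shaded right edge & left edge via gradients
    print(v,[int(x) for x in r[246:263]]) if v%24==6 and v>60 else None
for v,c in((34,254.5),):print("leg",T(ray("wrist",[(c,v)],zl)))
print("BC post",T(np.array([*pk(-.099,0),.129])))
E
```

```text
post [[   0.59 -125.57   88.9 ]] [[0.49754731 0.0739618  0.129     ]]
slot [[   1.21 -131.78  115.4 ]]
78 [244, 244, 242, 210, 191, 203, 218, 236, 241, 236, 225, 208, 188, 158, 156, 231, 243]
102 [244, 244, 242, 207, 190, 207, 220, 237, 240, 233, 221, 206, 183, 150, 170, 233, 244]
126 [244, 244, 242, 202, 190, 208, 222, 236, 237, 231, 218, 202, 176, 144, 192, 237, 243]
150 [244, 244, 242, 204, 193, 210, 223, 233, 234, 228, 216, 198, 169, 162, 232, 243, 243]
174 [27, 28, 50, 142, 191, 213, 222, 230, 231, 224, 212, 190, 155, 87, 33, 16, 23]
198 [16, 16, 24, 77, 104, 115, 125, 132, 137, 135, 131, 122, 103, 57, 22, 13, 14]
leg [[   1.43 -105.78    4.49]]
BC post [-1.0000e-02 -1.2606e+02  8.8900e+01]
```

```bash
python3 -m pendant '[{"dp":[-0.0006,0.03,0],"rotation":[0,0,0],"fingers":0.9},{"dp":[-0.0006,0.04,0.01],"rotation":[0.001,-0.001,0],"fingers":0.9},{"dp":[-0.0006,0.04,0.05],"rotation":[0.001,-0.001,0],"fingers":0.9},{"dp":[-0.0006,0.04,0.09],"rotation":[0.001,-0.001,0],"fingers":0.9},{"dp":[-0.0006,0.04,0.1036],"rotation":[0.001,-0.001,0],"fingers":0.9},{"dp":[-0.0006,0.04,0.1036],"rotation":[0.001,-0.001,0],"fingers":0.9},{"dp":[-0.0006,0.04,0.1036],"rotation":[0.001,-0.001,0],"fingers":0.9}]'
python3 - <<'E'
from h import *
go([*(pk(-.099,-.167)-.0006*ax),.1146],BY)
for n in("scene","top"):
  im=arm.get_image(n);cv2.imwrite(f"pics/{n}29.png",im)
s=cv2.imread("pics/scene29.png")[120:230,210:350];cv2.imwrite("pics/s29.png",cv2.resize(s,None,fx=5,fy=5,interpolation=cv2.INTER_CUBIC))
s=cv2.imread("pics/top29.png")[170:250,190:290];cv2.imwrite("pics/t29.png",cv2.resize(s,None,fx=7,fy=7,interpolation=cv2.INTER_CUBIC))
E
```

```text
clock: 50.05
position: [0.5194, -0.0904, 0.1157]
ee_rot: [3.134, 0.209, 0.004]
force: [-0.7, -0.1, -0.2]
width: 0.19
t 50.05 pos [ 0.5194 -0.0904  0.1157] yaw 0.133 tilt [ 0.0023 -0.0001] w 0.19 F [-0.7 -0.1 -0.2]
 dp [-0.0009  0.0007  0.0011]  rot [ 0.0004 -0.0023 -0.001 ]
```

View pics/s29.png

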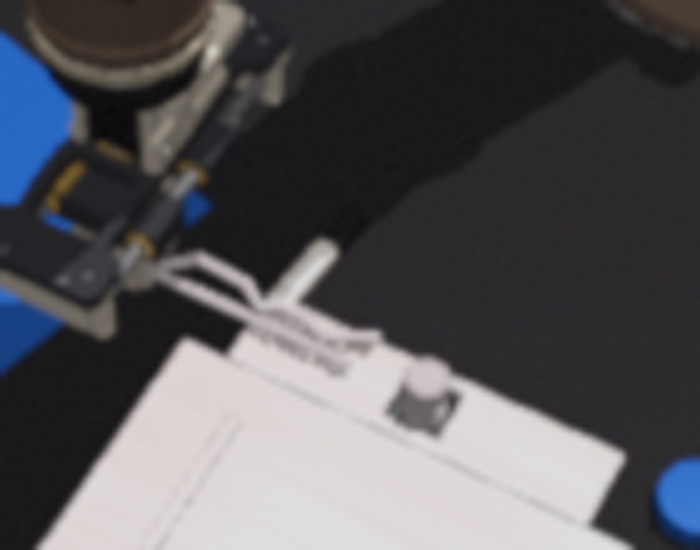

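View pics/t29.png

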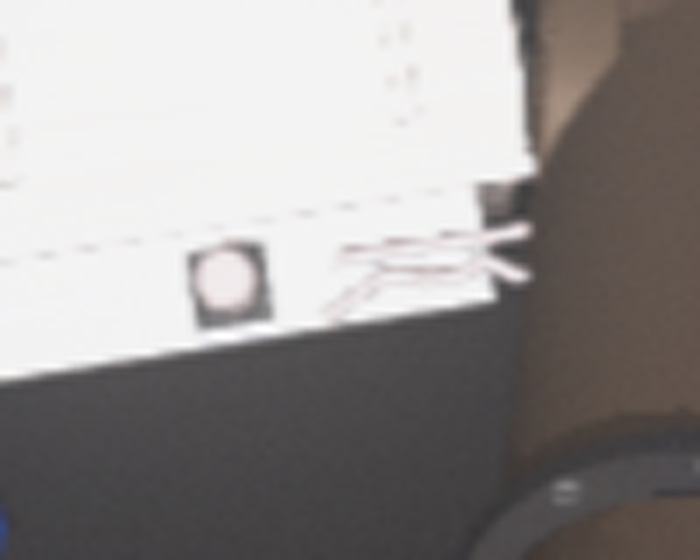

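```bash
python3 - <<'E'
from h import *
z=lambda p:((p-[190,170])*7+3).round(1)
c=pk(-.099,0)
print("post top",z(proj("top",[*c,.129])),"hole",z(proj("top",[*c,.110])))
s=arm.observe();Rm=R.from_rotvec(s["ee_rot"])
for d in(.05,.09,.128): print("leg",d,z(proj("top",s["position"]+Rm.apply([0,-d,.0046]))))
zs=lambda p:((p-[210,120])*5+2).round(1)
print("post top",zs(proj("scene",[*c,.129])),"hole",zs(proj("scene",[*c,.110])))
for d in(.05,.09,.128): print("legS",d,zs(proj("scene",s["position"]+Rm.apply([0,-d,.0046]))))
E
```

```text
post top [[226.1 273.5]] hole [[229.4 279.5]]
leg 0.05 [[522.7 231.7]]
leg 0.09 [[421.8 247.6]]
leg 0.128 [[325.9 262.8]]
post top [[427.6 376.3]] hole [[425.3 396.4]]
legS 0.05 [[225. 303.]]
legS 0.09 [[292.5 334.3]]
legS 0.128 [[357.9 364.7]]
```

```bash
python3 -m pendant '[{"dp":[-0.0017,0,0.0011],"rotation":[0,-0.002,-0.001],"fingers":0.9},{"dp":[-0.0017,0,0.0011],"rotation":[0,-0.002,-0.001],"fingers":0.9},{"dp":[-0.0017,-0.01,0.0011],"rotation":[0,-0.002,-0.001],"fingers":0.9},{"dp":[-0.0017,-0.02,0.0011],"rotation":[0,-0.002,-0.001],"fingers":0.9},{"dp":[-0.0017,-0.02,0.0011],"rotation":[0,-0.002,-0.001],"fingers":0.9}]'
python3 - <<'E'
from h import *
go([*(pk(-.099,-.147)-.0014*ax),.1146],BY)
for n in("scene","top"):
  im=arm.get_image(n);cv2.imwrite(f"pics/{n}30.png",im)
s=cv2.imread("pics/scene30.png")[160:220,240:320];cv2.imwrite("pics/s30.png",cv2.resize(s,None,fx=9,fy=9,interpolation=cv2.INTER_CUBIC))
s=cv2.imread("pics/top30.png")[190:225,205:270];cv2.imwrite("pics/t30.png",cv2.resize(s,None,fx=12,fy=12,interpolation=cv2.INTER_CUBIC))
E
```

```text
clock: 50.78
position: [0.5148, -0.0692, 0.1146]
ee_rot: [-3.134, -0.214, -0.001]
force: [0.1, -0.3, -0.8]
width: 0.195
t 50.77 pos [ 0.5148 -0.0692  0.1146] yaw 0.136 tilt [0.0004 0.0002] w 0.195 F [ 0.1 -0.3 -0.8]
 dp [-0.      0.0023  0.    ]  rot [-0.0001 -0.0004  0.0023]
```

View pics/s30.png

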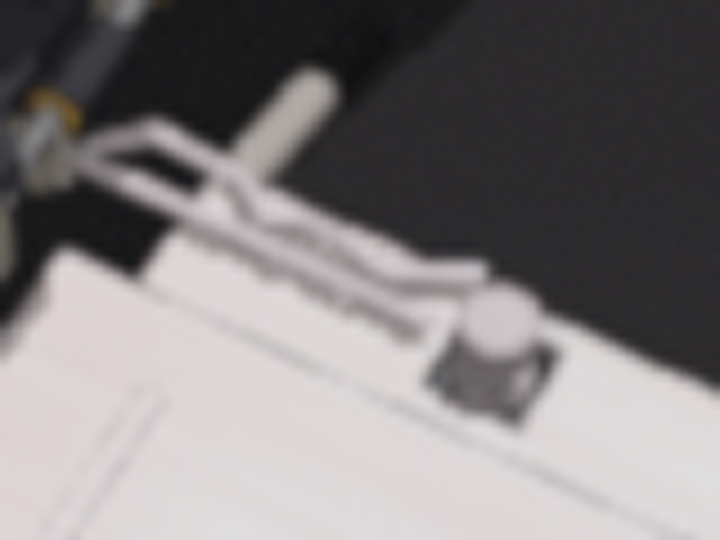

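View pics/t30.png

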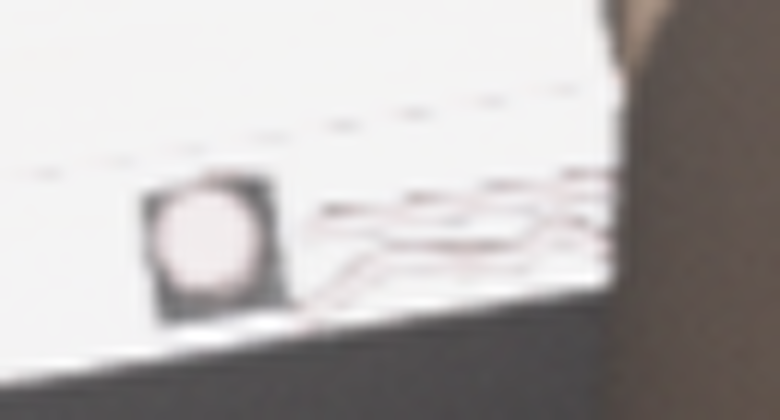

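```bash
python3 - <<'E'
from h import *
im=cv2.imread("pics/top30.png").astype(int)
for u in (232,234,236,238,240,242,244,246,248,250,252,254): print(u,"rows200-220",im[200:220,u].sum(1).tolist())
print("post cols 214-230")
for v in range(202,220): print(v,im[v,214:232].sum(1).tolist())
K,_,_=cam("top")
s=arm.observe();Rm=R.from_rotvec(s["ee_rot"])
for d in(.04,.05,.06,.09,.1,.128): print("leg",d,proj("top",s["position"]+Rm.apply([0,-d,.0046])).round(2))
print(proj("top",[[*pk(-.099,0),.129],[*pk(-.099,0),.11],[*pk(-.099,0),.1025]]).round(2))
E
```

```text
232 rows200-220 [703, 730, 732, 732, 732, 731, 723, 568, 687, 692, 728, 730, 726, 691, 688, 696, 695, 497, 284, 241]
234 rows200-220 [692, 729, 732, 732, 732, 732, 725, 620, 716, 690, 725, 686, 645, 698, 696, 705, 713, 402, 245, 240]
236 rows200-220 [731, 732, 731, 732, 732, 732, 727, 676, 709, 674, 690, 694, 698, 683, 726, 726, 651, 331, 241, 242]
238 rows200-220 [729, 732, 732, 732, 732, 728, 683, 681, 696, 719, 628, 719, 694, 727, 730, 722, 524, 283, 241, 237]
240 rows200-220 [729, 732, 731, 732, 732, 725, 613, 710, 696, 722, 622, 715, 681, 727, 730, 717, 399, 243, 237, 237]
242 rows200-220 [732, 731, 732, 731, 731, 728, 674, 709, 661, 716, 575, 680, 692, 727, 726, 650, 327, 237, 231, 236]
244 rows200-220 [732, 732, 732, 732, 729, 709, 686, 681, 711, 722, 584, 670, 680, 712, 720, 555, 290, 235, 238, 235]
246 rows200-220 [731, 732, 731, 732, 725, 616, 709, 693, 730, 722, 584, 707, 692, 728, 718, 429, 252, 235, 232, 233]
248 rows200-220 [732, 731, 730, 731, 725, 648, 716, 672, 720, 687, 659, 712, 673, 722, 650, 324, 228, 231, 229, 229]
250 rows200-220 [732, 731, 731, 731, 725, 684, 
[... 1545 characters left out ...]
, 698, 676]
215 [731, 732, 728, 660, 420, 359, 382, 379, 390, 406, 397, 394, 427, 456, 485, 550, 651, 698]
216 [731, 731, 730, 685, 498, 404, 432, 454, 496, 565, 609, 658, 709, 723, 711, 697, 694, 679]
217 [732, 731, 730, 713, 659, 658, 708, 723, 725, 725, 723, 720, 721, 719, 692, 662, 589, 516]
218 [731, 731, 731, 728, 723, 720, 722, 723, 720, 702, 643, 564, 510, 446, 386, 353, 310, 288]
219 [722, 720, 718, 698, 644, 568, 508, 446, 406, 371, 330, 299, 281, 261, 252, 247, 242, 239]
leg 0.04 [[260.64 203.93]]
leg 0.05 [[257.04 204.5 ]]
leg 0.06 [[253.44 205.08]]
leg 0.09 [[242.63 206.81]]
leg 0.1 [[239.03 207.38]]
leg 0.128 [[228.93 209.  ]]
[[221.87 208.65]
 [222.34 209.5 ]
 [222.52 209.83]]
```

```bash
python3 -m pendant '[{"dp":[-0.0004,-0.003,0],"rotation":[0,0,0.002],"fingers":0.9},{"dp":[-0.0004,-0.007,0],"rotation":[0,0,0.002],"fingers":0.9},{"dp":[-0.0004,-0.01,0],"rotation":[0,0,0.002],"fingers":0.9},{"dp":[-0.0004,-0.013,0],"rotation":[0,0,0.002],"fingers":0.9}]'
```

```text
clock: 51.38
position: [0.5128, -0.0575, 0.1147]
ee_rot: [3.134, 0.209, 0.001]
force: [0.1, -0.4, -0.8]
width: 0.193
```

```bash
python3 -m pendant '[{"dp":[0,-0.002,0],"rotation":[0,0,0],"fingers":0.9},{"dp":[0,-0.004,0],"rotation":[0,0,0],"fingers":0.9},{"dp":[0,-0.006,0],"rotation":[0,0,0],"fingers":0.9}]'
python3 - <<'E'
from h import *
go([*(pk(-.099,-.127)-.0018*ax),.1146],BY)
for n in("scene","top"):
  im=arm.get_image(n);cv2.imwrite(f"pics/{n}31.png",im)
s=cv2.imread("pics/scene31.png")[160:220,240:320];cv2.imwrite("pics/s31.png",cv2.resize(s,None,fx=9,fy=9,interpolation=cv2.INTER_CUBIC))
s=cv2.imread("pics/top31.png")[190:225,205:270];cv2.imwrite("pics/t31.png",cv2.resize(s,None,fx=12,fy=12,interpolation=cv2.INTER_CUBIC))
E
```

```text
clock: 51.75
position: [0.5121, -0.0515, 0.1147]
ee_rot: [3.134, 0.208, 0.001]
force: [0.3, -0.5, -0.6]
width: 0.19
t 51.75 pos [ 0.5121 -0.0515  0.1147] yaw 0.133 tilt [ 0.0008 -0.0005] w 0.19 F [ 0.3 -0.5 -0.6]
 dp [-0.      0.0003  0.0001]  rot [ 0.0006 -0.0007 -0.0012]
```

View pics/s31.png

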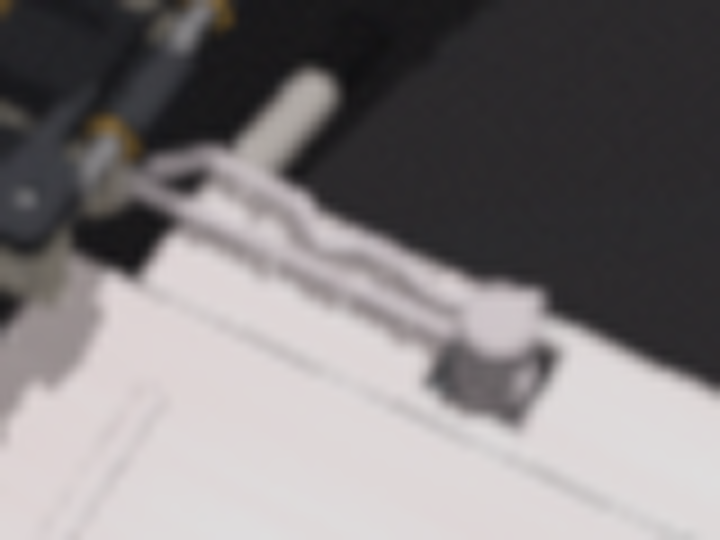

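View pics/t31.png

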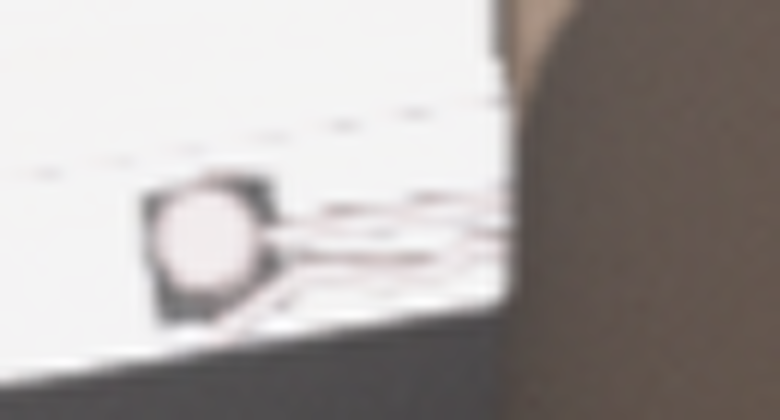

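```bash
python3 -m pendant '[{"dp":[0,-0.004,0],"rotation":[0,0,-0.001],"fingers":0.9},{"dp":[0,-0.008,0],"rotation":[0,0,-0.001],"fingers":0.9},{"dp":[0,-0.01,0],"rotation":[0,0,-0.001],"fingers":0.9}]'
```

```text
clock: 52.22
position: [0.5106, -0.0411, 0.1146]
ee_rot: [3.134, 0.211, 0.001]
force: [0.3, -1.7, -0.6]
width: 0.193
```

```bash
python3 - <<'E'
from h import *
go([*(pk(-.099,-.085)-.0018*ax),.1146],BY)
E
python3 -m pendant '[{"dp":[0,-0.003,0],"rotation":[0,0,0],"fingers":0.9},{"dp":[0,-0.006,0],"rotation":[0,0,0],"fingers":0.9},{"dp":[0,-0.008,0],"rotation":[0,0,0],"fingers":0.9}]'
```

```text
t 52.23 pos [ 0.5106 -0.0411  0.1146] yaw 0.135 tilt [ 0.0005 -0.0005] w 0.193 F [ 0.3 -1.7 -0.6]
 dp [ 0.0001 -0.0313  0.    ]  rot [ 0.0005 -0.0004  0.0006]
clock: 52.6
position: [0.5088, -0.0332, 0.1144]
ee_rot: [3.134, 0.211, -0.001]
force: [-1.7, -3.0, 0.6]
width: 0.192
```

```bash
python3 -m pendant '[{"dp":[0,-0.004,0],"rotation":[0,0,0],"fingers":0.9},{"dp":[0,-0.008,0],"rotation":[0,0,0],"fingers":0.9},{"dp":[0,-0.011,0],"rotation":[0,0,0],"fingers":0.9},{"dp":[0,-0.011,0],"rotation":[0,0,0],"fingers":0.9}]'
python3 - <<'E'
from h import *
go([*(pk(-.099,-.085)-.0018*ax),.1146],BY)
for n in("scene","top"):
  im=arm.get_image(n);cv2.imwrite(f"pics/{n}32.png",im)
s=cv2.imread("pics/scene32.png")[150:220,235:335];cv2.imwrite("pics/s32.png",cv2.resize(s,None,fx=8,fy=8,interpolation=cv2.INTER_CUBIC))
E
```

```text
clock: 53.1
position: [0.5071, -0.0209, 0.1143]
ee_rot: [-3.134, -0.213, 0.002]
force: [-2.7, 2.4, -1.1]
width: 0.193
t 53.1 pos [ 0.5071 -0.0209  0.1143] yaw 0.136 tilt [-0.0012  0.0005] w 0.193 F [-2.7  2.4 -1.1]
 dp [ 0.0008 -0.0108 -0.0003]  rot [-0.0007  0.0011  0.0019]
```

View pics/s32.png

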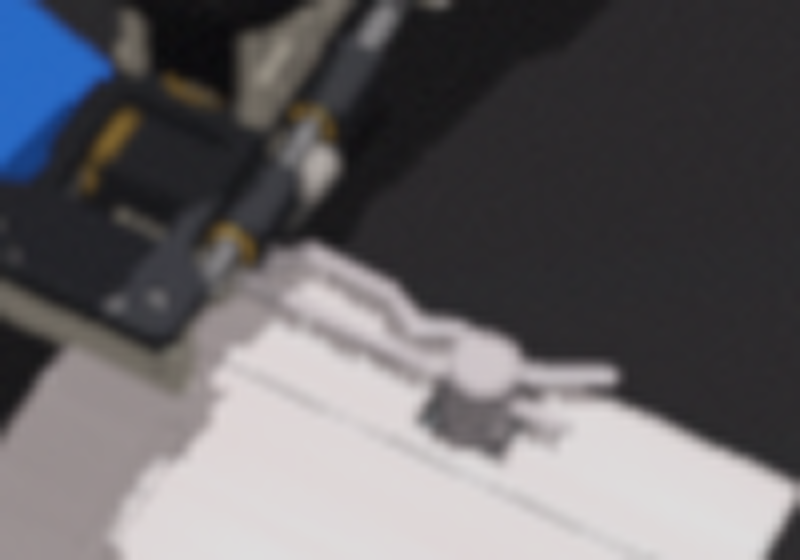

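```bash
python3 -m pendant '[{"dp":[0.0005,-0.004,0],"rotation":[0,0,0.001],"fingers":0.9},{"dp":[0.0008,-0.008,0],"rotation":[0,0,0.002],"fingers":0.9},{"dp":[0.0008,-0.0105,0],"rotation":[0,0,0.002],"fingers":0.9},{"dp":[0.0008,-0.0105,0],"rotation":[0,0,0.002],"fingers":0.9}]'
python3 - <<'E'
from h import *
go([*(pk(-.099,-.085)-.0018*ax),.1146],BY)
for n in("scene","top"):
  im=arm.get_image(n);cv2.imwrite(f"pics/{n}33.png",im)
s=cv2.imread("pics/scene33.png")[150:220,235:335];cv2.imwrite("pics/s33.png",cv2.resize(s,None,fx=8,fy=8,interpolation=cv2.INTER_CUBIC))
s=cv2.imread("pics/top33.png")[185:235,185:270];cv2.imwrite("pics/t33.png",cv2.resize(s,None,fx=9,fy=9,interpolation=cv2.INTER_CUBIC))
E
```

```text
clock: 53.7
position: [0.5066, -0.0101, 0.1144]
ee_rot: [-3.134, -0.21, 0.001]
force: [-2.3, 1.1, -1.1]
width: 0.192
t 53.7 pos [ 0.5066 -0.0101  0.1144] yaw 0.134 tilt [-0.001   0.0008] w 0.192 F [-2.3  1.1 -1.1]
 dp [-0.0001 -0.0001 -0.0002]  rot [-0.001   0.0009 -0.    ]
```

View pics/s33.png

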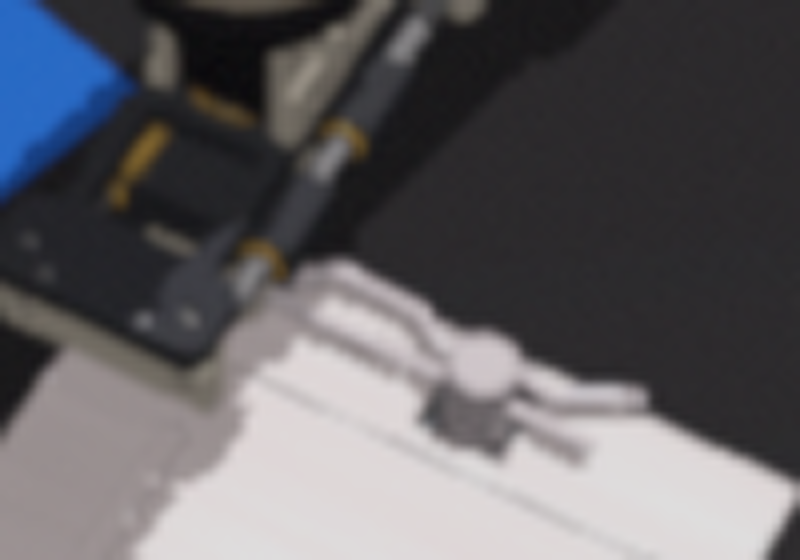

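View pics/t33.png

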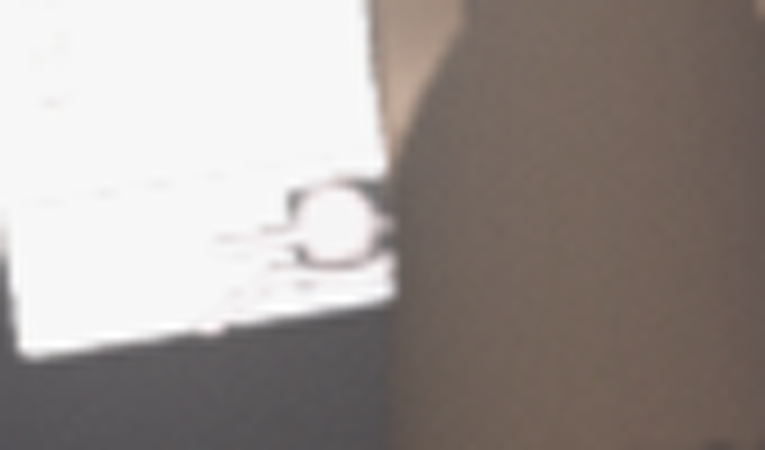

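```bash
python3 - <<'E'
from h import *
z=lambda p:((p-[235,150])*8+3.5).round(1)
for y in(.040,.043,.046): print(y,z(proj("scene",[*(pk(-.099,y)-.0014*ax),.110])))
print(z(proj("scene",[*(pk(-.099,0)-.0014*ax),.129])))
E
python3 -m pendant '[{"dp":[0,0,0],"rotation":[0,0,0],"fingers":0.5},{"dp":[0,0,0],"rotation":[0,0,0],"fingers":0.2},{"dp":[0,0,0],"rotation":[0,0,0],"fingers":-0.2},{"dp":[0,0,0],"rotation":[0,0,0],"fingers":-0.2},{"dp":[0,0,-0.04],"rotation":[0,0,0],"fingers":-0.2},{"dp":[0,0,-0.1],"rotation":[0,0,0],"fingers":-0.2},{"dp":[0,0,-0.15],"rotation":[0,0,0],"fingers":-0.2},{"dp":[0,0,-0.15],"rotation":[0,0,0],"fingers":-0.2}]'
python3 - <<'E'
from h import *
go()
for n in("scene","wrist"):
  im=arm.get_image(n);cv2.imwrite(f"pics/{n}34.png",im)
s=cv2.imread("pics/scene34.png")[150:220,235:335];cv2.imwrite("pics/s34.png",cv2.resize(s,None,fx=8,fy=8,interpolation=cv2.INTER_CUBIC))
E
```

```text
0.04 [[597.  444.1]]
0.043 [[605.6 448.1]]
0.046 [[614.3 452.1]]
[[486.5 359. ]]
clock: 54.8
position: [0.509, -0.0104, 0.2684]
ee_rot: [-3.133, -0.21, -0.011]
force: [0.8, -0.1, -0.6]
width: 0.602
t 54.8 pos [ 0.509  -0.0104  0.2684] yaw 0.134 tilt [0.0067 0.0016] w 0.602 F [ 0.8 -0.1 -0.6]
 dp None  rot [-0.0007 -0.0068  0.    ]
```

View pics/s34.png

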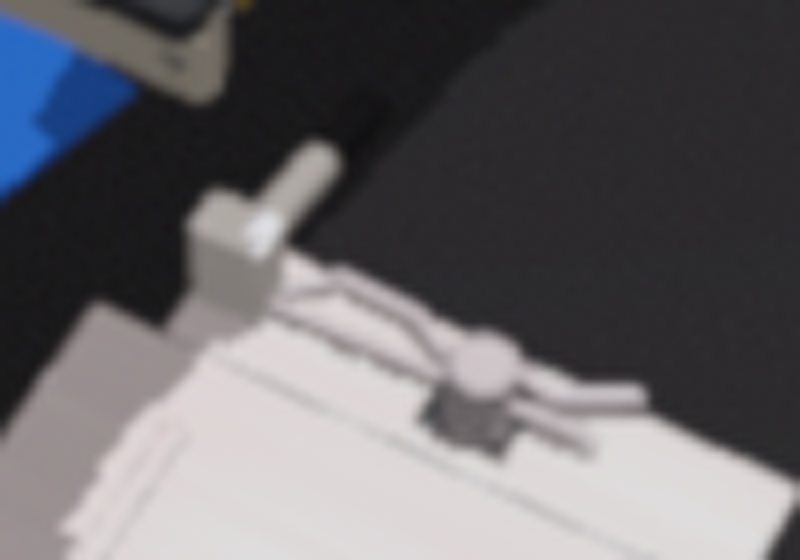

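View pics/wrist34.png

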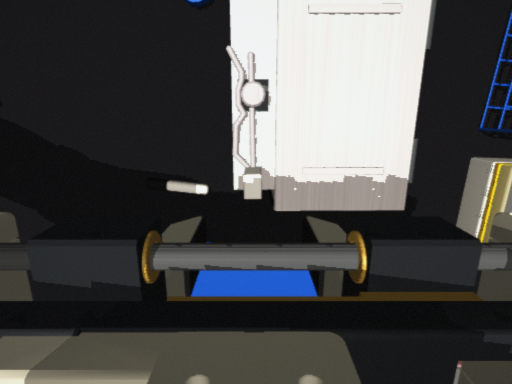

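```bash
python3 - <<'E'
from h import *
im=cv2.imread("pics/wrist34.png")
cv2.imwrite("pics/w34z.png",cv2.resize(im[35:210,200:290],None,fx=3.4,fy=3.4,interpolation=cv2.INTER_CUBIC).repeat(1,0))
c=cam("wrist")
cv2.imwrite("pics/w34y.png",cv2.resize(im[35:125,205:295],None,fx=6.5,fy=6.5,interpolation=cv2.INTER_CUBIC))
E
```

```text
(no output)
```

View pics/w34y.png

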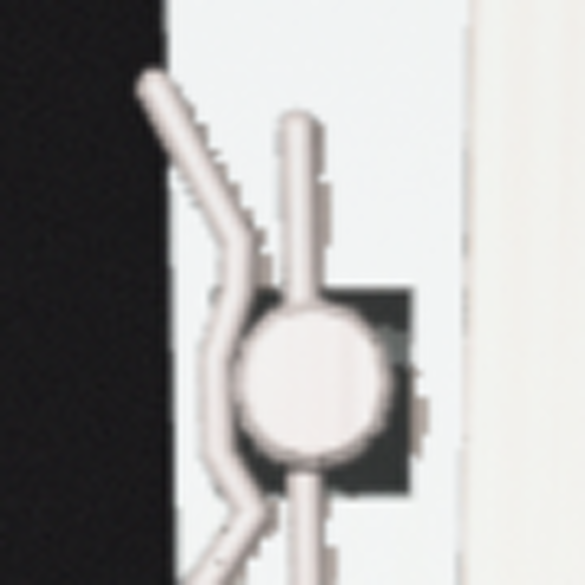

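View pics/w34z.png

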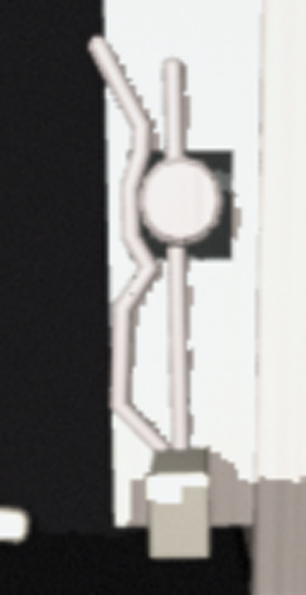

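```bash
python3 - <<'E'
from h import *
inv=lambda P:((P[:,:2]-BC)@np.c_[ax,ay]*1000).round(2)
f=lambda u,v,k,x,y:((u+.5)/k-.5+x,(v+.5)/k-.5+y)
print("tip",inv(ray("wrist",[f(298,109,6.5,205,35)],.110)),"post",inv(ray("wrist",[f(312,382,6.5,205,35)],.129)))
print("nose far",inv(ray("wrist",[f(243,235,6.5,205,35)],.110)),"inner bend",inv(ray("wrist",[f(265,510,6.5,205,35)],.110)))
print("grip top",inv(ray("wrist",[f(180,517,3.4,200,35)],.147)))
E
```

```text
tip [[-102.87   40.45]] post [[-100.72    0.34]]
nose far [[-111.29   22.8 ]] inner bend [[-108.22  -17.69]]
grip top [[-100.7   -86.14]]
```

```bash
python3 - <<'E'
from h import *
go([.5066,-.0101,.1146],BY)
E
```

```text
t 54.9 pos [ 0.5067 -0.0104  0.2644] yaw 0.134 tilt [-0.0003  0.001 ] w 0.601 F [-0.3 -0.1  0.1]
 dp [-1.000e-04 -1.000e-04  1.498e-01]  rot [-0.001   0.0002 -0.    ]
```

```bash
python3 -m pendant '[{"dp":[0,0,0.05],"rotation":[-0.001,0,0],"fingers":-0.2},{"dp":[0,0,0.1],"rotation":[-0.001,0,0],"fingers":-0.2},{"dp":[0,0,0.14],"rotation":[-0.001,0,0],"fingers":-0.2},{"dp":[0,0,0.15],"rotation":[-0.001,0,0],"fingers":-0.2},{"dp":[0,0,0.15],"rotation":[-0.001,0,0],"fingers":0.2},{"dp":[0,0,0.15],"rotation":[-0.001,0,0],"fingers":0.9},{"dp":[0,0,0.15],"rotation":[-0.001,0,0],"fingers":0.9},{"dp":[0,0,0.15],"rotation":[-0.001,0,0],"fingers":0.9}]' 30
```

```text
clock: 55.9
position: [0.5071, -0.0102, 0.1152]
ee_rot: [-3.134, -0.21, -0.002]
force: [0.2, 0.6, 1.0]
width: 0.211
```

```bash
python3 -m pendant '[{"dp":[0,-0.001,0],"rotation":[0,0,0],"fingers":0.9},{"dp":[0,-0.002,0],"rotation":[0,0,0],"fingers":0.9},{"dp":[0,-0.002,0],"rotation":[0,0,0],"fingers":0.9}]'
```

```text
clock: 56.28
position: [0.5068, -0.0081, 0.1152]
ee_rot: [-3.134, -0.21, -0.002]
force: [-0.8, -0.2, 0.3]
width: 0.192
```

```bash
python3 -m pendant '[{"dp":[0,0,0],"rotation":[0,0,0],"fingers":0.5},{"dp":[0,0,0],"rotation":[0,0,0],"fingers":0.2},{"dp":[0,0,0],"rotation":[0,0,0],"fingers":-0.2},{"dp":[0,0,0],"rotation":[0,0,0],"fingers":-0.2},{"dp":[0,0,-0.04],"rotation":[0,0,0],"fingers":-0.2},{"dp":[0,0,-0.1],"rotation":[0,0,0],"fingers":-0.2},{"dp":[0,0,-0.15],"rotation":[0,0,0],"fingers":-0.2},{"dp":[0,0,-0.15],"rotation":[0,0,0],"fingers":-0.2},{"dp":[0,0,-0.15],"rotation":[0,0,0],"fingers":-0.2}]'
python3 - <<'E'
from h import *
go()
im=arm.get_image("wrist");cv2.imwrite("pics/w35.png",im)
cv2.imwrite("pics/w35y.png",cv2.resize(im[35:125,205:295],None,fx=6.5,fy=6.5,interpolation=cv2.INTER_CUBIC))
cv2.imwrite("pics/s35.png",arm.get_image("scene"))
E
```

```text
clock: 57.4
position: [0.5062, -0.0081, 0.2647]
ee_rot: [-3.134, -0.211, -0.001]
force: [-0.8, -1.2, -1.2]
width: 0.603
t 57.4 pos [ 0.5062 -0.0081  0.2647] yaw 0.134 tilt [0.0007 0.0002] w 0.603 F [-0.8 -1.2 -1.2]
 dp None  rot [-0.0001 -0.0007  0.    ]
```

View pics/w35y.png

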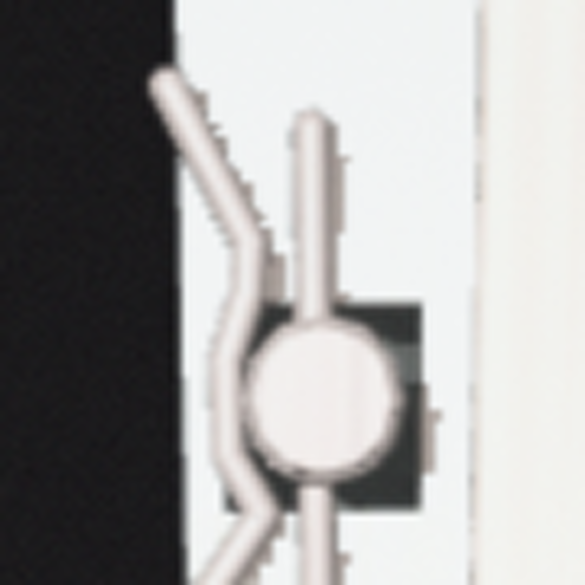

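View pics/s35.png

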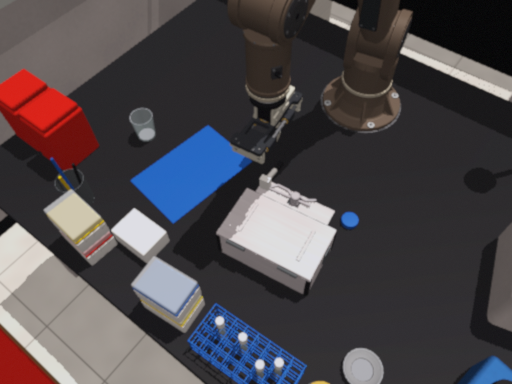

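```bash
python3 - <<'E'
from h import *
inv=lambda P:((P[:,:2]-BC)@np.c_[ax,ay]*1000).round(2)
f=lambda u,v,k,x,y:((u+.5)/k-.5+x,(v+.5)/k-.5+y)
print("tip",inv(ray("wrist",[f(312,106,6.5,205,35)],.110)),"post",inv(ray("wrist",[f(322,398,6.5,205,35)],.129)))
print(arm.sign_off())
E
```

```text
tip [[-101.67   42.96]] post [[-100.13    0.33]]
the job is handed in; nothing more can be done
None
```

The job is handed in at about 57 s of robot time. All five amber bottles stand in their own foam pockets, the lid is shut, and the hairpin clip is through the locking post and released.

**Final checks**
- **Bottles:** the wrist picture taken before closing showed all five upright. On lowering, the last four met the floor with about 9–19 N at the expected height. For the first I saw no contact force on the way down and released it at floor height.
- **Lid:** it stopped at the shut height (TCP at 0.1027 m, expected 0.1025 m) under about 17 N and looks flush.
- **Clip:** the straight leg passes through the hole and comes out the far side, and the sprung leg hugs the post. The tip measures 42.6 mm past the post centre, against 43 mm nominal. I first left it about 2 mm short, then re-gripped it and pushed it home.
- **Bystanders:** the blue cap, marker and beaker look unmoved in the last pictures. I did not measure them.

**What went wrong or disagreed**
- **Second bottle:** the first placement met resistance of about 33 N at the wrist and the bottle tilted in the grip. I stood it back on the mat, corrected the box estimate by about 2 mm and placed it cleanly. I did not establish what it hit. If it was the gripper body rather than the bottle, it was still below the 40 N limit.
- **Post position:** the top and wrist cameras differed by 1–2 mm on where the post is. I aimed between the two, and the leg went in without noticeable force.
- **Clip position:** the clip had shifted a couple of centimetres from where it first lay, so I measured it again before gripping it.

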